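# Load and clamp lock cylinders on the engraver's swivel table and index it

## Robot

A 6-joint arm with a two-finger parallel gripper is mounted at the origin on the work surface. World frame = base frame: x ahead of the robot, y to its left, z up, the work surface at z = 0. Lengths are in m, angles in rad, forces in N, time in s.
With the tool pointing down it reaches from about 0.25 to 0.725 m from the base axis. Payload 9.7 kg.
Tool frame: the origin (TCP) lies midway between the tips of the shut fingers; the grasp point (between the pads) lies 19 mm behind it; z points along the fingers, y is the line along which they close (so a half turn about z gives the same grasp; the last joint's range is limited). The gripper opens to 85 mm and grips with 20 to 120 N. Pads are 22 mm wide; open, the fingers measure 114 mm over their backs; the gripper's body (76 mm by 85 mm) begins 54 mm behind the grasp point. The pads swing forward as they close: fully open they stand 13 mm farther back than shut.
Start: joints at [0, 0.087, 0.176, 1.66, 0, 1.571], TCP at [0.55, -0, 0.231] pointing down, gripper open.
Joint ranges: [-3.13, 3.13], [-0.85, 1.81], [-1.15, 1.24], [-2.2, 2.28], [-1.44, 1.52], [-3.14, 3.14]. Speed limits (rad/s): [2.22, 2.22, 2.57, 3.14, 3.14, 3.14].

## Interface

Orientations are given as a 3x3 rotation matrix whose columns are the frame's x, y, z axes.
In Python, from workcell import get_obs, snapshot, finish_job, recognise gives the robot as it stands.
- The arm moves only by the shell command python3 -m creep 'ROWS' [OPENING] [FORCE]. ROWS is a JSON object of lists of equal length, an entry for each row: "slide": the shift along the tool's x, y, z in m, a list of three; "angular": the turn, a rotation vector about the tool's x, y, z in rad, a list of three. A call has 1 to 8 rows; each row is the pose to reach, as a shift and turn from the pose commanded when the call began, along the tool's axes at that moment; what a row does not reach only later rows make up. A row lasts 1/8 s, in which the tool goes at most 62.5 mm and 10.7 degrees, less where a joint would pass 70% of its speed; a pose out of reach is approached as far as the arm can. A call with a gripper value outside its range is refused whole. OPENING is the closure, from 0 (fully open) to 1 (shut), set as the call begins (- or left out, the last holds). The fingers move at their own pace and stop on an object; FORCE is the grip in N (left out, the last holds). Time passes only in rows, so rows that repeat a pose let the fingers close. It gives the time, the measured TCP pose, the force, the opening and the grip force at its end, in the units of the state.
- get_obs(): the state, without advancing time (a new reading comes with each control period).
- snapshot(name): name is "scene" or "side" or "wrist"; returns a dict with "image" (400x640x3 uint8, red, green, blue), "z_map" (400x640 float32, m along the optical axis (not along the pixel's ray), 0 where there is no reading), "camera_matrix" (3x3 intrinsics, pixels), "cam_to_world" (4x4, takes a point from camera to world coordinates); the wrist camera has in their place "tool_from_camera" (4x4, takes a point from camera to tool coordinates, whose origin is the TCP and whose axes are the flange's). Camera axes: x right, y down, z forward; pixel columns grow to the right and rows downward; lengths in m; the calibration is good to about 2 mm. A picture is of the moment at which its call begins: read the wrist's pose just before it.
- finish_job(): hands the job in; it is judged then, once.
Trained networks look in the newest picture that a camera, given by its name, has taken for a name from the list of things; names that differ only in an ending like _2 or _b are one class to them, and where a whole thing is asked for, a point or a joint stands for the part that bears it (a point fixed in the world has none). Each returns a list of dicts, best first, with "score" (0 to 1); they miss things now and then, are a little off and sometimes report something else, mostly with a low value. They report only what shows in the picture. A call takes as long as a camera call. They do not tell look-alikes from the thing itself.
- recognise(camera, label): "bbox" ([left, top, width, height] in pixels, round what is visible of it).
The state is a dict: "clock": time; "q": joint angles; "joint_vel": joint speeds; "joint_torque": joint torques, N m; "eef_pos": TCP position; "orientation": TCP orientation; "ft_force": force on the tool from outside, world axes, zero at the start; "moment": the same for the moment, N m; "finger_gap": finger opening in m; "grip_force": force on a finger pad.
Only numpy, scipy, OpenCV 4.12 (cv2) and the standard library are available. Lean on these libraries where they do the work, as an engineer would, in place of code of your own. Each camera call takes 0.05 s, during which the arm holds its last target. There are 200 camera calls.

## Task

Load every nickel lock cylinder lying on the counter into the engraver's swivel table, one to a nest and flat on its floor, then swing the keeper bar down over them so that the wing set screw in its collar stands square over the flat of the shaft, and screw it fully tight. After that draw the spring index pin, swivel the table one hole anticlockwise (seen from above) so that the cylinders face the engraver's nose, and let the pin drop home in that hole. Leave the other loose things on the counter where they are.

Things in the scene. Friction and masses are not known exactly. Their poses are not given: they have to be found in the camera images.
- swivel_base: fixed round base plate, 304 mm across, 20 mm high, origin under its centre on the swivel axis. 15 mm index holes every 45 degrees at radius 133 mm. The engraver (120 mm high, 130 mm wide) is on the same bed, its nose pointing at the axis from 45 degrees anticlockwise of this x axis; above 21 mm height nothing of it is nearer the axis than 180 mm
- swivel (a joint): swivel table's angle about the vertical axis (rad), grows anticlockwise seen from above; 0 at the start, pin in its hole. Next hole anticlockwise: 0.785 (others: -0.785, 1.571). Turns stiffly (0.3 N m) with the pin drawn, else not; play in a hole 0.012 rad
- shaft_mid (a point): middle of the keeper's shaft axis, 27.5 mm above the swivel table's top (236 mm disc, top 37 mm above the counter) and 35 mm from the swivel axis. Axes turn with the table: x towards the nests, y along the shaft, z up. Shaft 28 mm thick, fixed in two 46 mm high posts 87 mm either side; its one flat, 14 mm wide, runs along its top and faces up
- keeper (a joint): angle (rad) of the keeper: a collar (48 mm across, 32 wide) on the shaft with an arm, a 148 mm long 12 mm thick bar at 68 mm and a ball knob at 120 mm from the shaft axis. 0: arm level over the nests, set screw straight up over the flat, bar 1.5 mm above the cylinders. Grows as the arm lifts and leans back (starts 1.6 to 1.95; limits -0.3, 2.05). Stays where left (0.28 N m)
- keeper_knob (a point): centre of the keeper's black ball knob, 26 mm in diameter, 120 mm from the shaft axis
- set_screw (a joint): angle (rad) of the wing set screw in the collar, 0 backed off (starts 0 to 0.4), grows clockwise seen from its head. Works in 1.1 mm per rad; its tip meets the flat at about 2.6, where it stops turning freely: tight is over 2.4. Off the flat the shaft's round stops it below 1. Turns with 0.1 N m until it tightens; once tight it holds the collar
- wing (a point): middle of the set screw's wing, a flat tab 9 mm thick (x), 40 mm wide (y), 20 mm tall (z, outwards along the screw), 42 mm from the shaft axis; x and y turn with the screw. The collar's surface is 18 mm below this point
- index_pin (a joint): lift (m) of the spring index pin in the ear on the table's edge, 133 mm from the axis on the side away from the nests: 0 home in a hole, 0.018 fully drawn. It clears the plate at 0.012, rides on it between holes and drops by itself into a hole that comes under it. Spring 3 to 7 N. Pin and knob travel round with the table
- pin_knob (a point): middle of the index pin's upright round black knob, 27 mm in diameter and high, 28 mm above the table top when home; rises with the pin
- nest1 (a point): nest 1 of three, 58 mm apart along the table's y: where the middle of a cylinder lies when seated, 10 mm above the nest's floor (the table top). Axes as shaft_mid's: a cylinder lies along x. A nest is 78 x 41 mm with 7 mm high end walls and corner cheeks 14 mm long; its sides are open in the middle for fingers
- nest2 (a point): nest 2 of three, 58 mm apart along the table's y: where the middle of a cylinder lies when seated, 10 mm above the nest's floor (the table top). Axes as shaft_mid's: a cylinder lies along x. A nest is 78 x 41 mm with 7 mm high end walls and corner cheeks 14 mm long; its sides are open in the middle for fingers
- nest3 (a point): nest 3 of three, 58 mm apart along the table's y: where the middle of a cylinder lies when seated, 10 mm above the nest's floor (the table top). Axes as shaft_mid's: a cylinder lies along x. A nest is 78 x 41 mm with 7 mm high end walls and corner cheeks 14 mm long; its sides are open in the middle for fingers
- cylinder1: nickel lock cylinder of oval section, 70 mm long (x), 33 mm wide (y), 20 mm thick (z), either face up and either end first are alike; about 0.22 kg, lying flat on the counter; origin at its middle, 10 mm above its underside. Two or three of cylinder1 to 4 are there, the others absent
- cylinder2: nickel lock cylinder of oval section, 70 mm long (x), 33 mm wide (y), 20 mm thick (z), either face up and either end first are alike; about 0.22 kg, lying flat on the counter; origin at its middle, 10 mm above its underside. Two or three of cylinder1 to 4 are there, the others absent
- cylinder3: nickel lock cylinder of oval section, 70 mm long (x), 33 mm wide (y), 20 mm thick (z), either face up and either end first are alike; about 0.22 kg, lying flat on the counter; origin at its middle, 10 mm above its underside. Two or three of cylinder1 to 4 are there, the others absent
- cylinder4: nickel lock cylinder of oval section, 70 mm long (x), 33 mm wide (y), 20 mm thick (z), either face up and either end first are alike; about 0.22 kg, lying flat on the counter; origin at its middle, 10 mm above its underside. Two or three of cylinder1 to 4 are there, the others absent
- trunk_clasp: dented aluminium trunk clasp, 95 x 55 x 17 mm, a bystander to be left alone; origin at the centre of its underside or (lever) under its rose
- tumbler_spacer: red plastic ring 60 mm across, 16 mm high, a bystander to be left alone; origin at the centre of its underside or (lever) under its rose
- pin_punch: bronze spring pin punch, 120 mm long, lying, a bystander to be left alone; origin at the centre of its underside or (lever) under its rose
- spare_lever: spare steel door lever, 130 mm long, on its rose, 40 mm high, a bystander to be left alone; origin at the centre of its underside or (lever) under its rose
- driver: screwdriver, 180 mm long, lying, a bystander to be left alone; origin at the centre of its underside or (lever) under its rose
- strike_plate: brass strike plate, 100 x 35 mm, 3 mm thick, a bystander to be left alone; origin at the centre of its underside or (lever) under its rose
- spring_tray: grey divided tray of 110 x 80 x 30 mm, a bystander to be left alone; origin at the centre of its underside or (lever) under its rose
Mind the look-alikes: they are no part of the job. What is shaped like the cylinder2 but pink or turquoise is not meant. Leave any blue or red look-alike of the cylinder3 alone.

How it is judged:
On the way, in this order (a step that is already met when the one before it is completed fails the run):
1. every lock cylinder on the counter lies flat in a nest of its own (((distance between cylinder1 and nest1 below 0.008 m and angle between the x axis of cylinder1 and the x axis of nest1, either way round below 0.12 rad and angle between the z axis of cylinder1 and the z axis of nest1, either way round below 0.12 rad) or (distance between cylinder1 and nest2 below 0.008 m and angle between the x axis of cylinder1 and the x axis of nest2, either way round below 0.12 rad and angle between the z axis of cylinder1 and the z axis of nest2, either way round below 0.12 rad) or (distance between cylinder1 and nest3 below 0.008 m and angle between the x axis of cylinder1 and the x axis of nest3, either way round below 0.12 rad and angle between the z axis of cylinder1 and the z axis of nest3, either way round below 0.12 rad)) and ((distance between cylinder2 and nest1 below 0.008 m and angle between the x axis of cylinder2 and the x axis of nest1, either way round below 0.12 rad and angle between the z axis of cylinder2 and the z axis of nest1, either way round below 0.12 rad) or (distance between cylinder2 and nest2 below 0.008 m and angle between the x axis of cylinder2 and the x axis of nest2, either way round below 0.12 rad and angle between the z axis of cylinder2 and the z axis of nest2, either way round below 0.12 rad) or (distance between cylinder2 and nest3 below 0.008 m and angle between the x axis of cylinder2 and the x axis of nest3, either way round below 0.12 rad and angle between the z axis of cylinder2 and the z axis of nest3, either way round below 0.12 rad)) and ((distance between cylinder3 and nest1 below 0.008 m and angle between the x axis of cylinder3 and the x axis of nest1, either way round below 0.12 rad and angle between the z axis of cylinder3 and the z axis of nest1, either way round below 0.12 rad) or (distance between cylinder3 and nest2 below 0.008 m and angle between the x axis of cylinder3 and the x axis of nest2, either way round below 0.12 rad and angle between the z axis of cylinder3 and the z axis of nest2, either way round below 0.12 rad) or (distance between cylinder3 and nest3 below 0.008 m and angle between the x axis of cylinder3 and the x axis of nest3, either way round below 0.12 rad and angle between the z axis of cylinder3 and the z axis of nest3, either way round below 0.12 rad)) and ((distance between cylinder4 and nest1 below 0.008 m and angle between the x axis of cylinder4 and the x axis of nest1, either way round below 0.12 rad and angle between the z axis of cylinder4 and the z axis of nest1, either way round below 0.12 rad) or (distance between cylinder4 and nest2 below 0.008 m and angle between the x axis of cylinder4 and the x axis of nest2, either way round below 0.12 rad and angle between the z axis of cylinder4 and the z axis of nest2, either way round below 0.12 rad) or (distance between cylinder4 and nest3 below 0.008 m and angle between the x axis of cylinder4 and the x axis of nest3, either way round below 0.12 rad and angle between the z axis of cylinder4 and the z axis of nest3, either way round below 0.12 rad))), for 0.2 s.
2. the keeper is down over the cylinders with its set screw square over the shaft's flat (value of joint keeper between -0.1 and 0.1 rad), for 0.2 s.
3. the set screw is tight on the flat (all of step 2 and value of joint set_screw above 2.4 rad), for 0.2 s.
4. the index pin is drawn out of its hole (value of joint index_pin above 0.009 m and value of joint set_screw above 2.4 rad), for 0.1 s.
5. the table stands at the next hole anticlockwise with the pin dropped home (value of joint swivel between 0.755398 and 0.815398 rad and value of joint index_pin below 0.003 m), for 0.3 s.
At the end, for the whole second after the job is handed in: every cylinder lies flat in a nest (centre within 8 mm, within 7 degrees), the keeper's set screw is over the flat (within 0.1 rad) and tight (over 2.4 rad), the table stands at the next hole anticlockwise (45 degrees, within 0.03 rad) and the pin is home in it (within 3 mm) (all of step 1 and all of step 3 and all of step 5); the robot touches nothing.
It fails at once if a bystander (clasp, spacer, punch, spare lever, screwdriver, strike plate or tray) is moved over 30 mm (distance of any of trunk_clasp, tumbler_spacer, pin_punch, spare_lever, driver, strike_plate, spring_tray from where it was at the start of the episode above 0.03 m).
Of cylinder1, cylinder2, cylinder3, cylinder4 only 2 to 3 are there at a start; the rules pass over those that are not, and their reading is None.
At some moment in a run one of cylinder1, cylinder2, cylinder3, cylinder4 may be knocked a few centimetres aside while the robot is not near it.
Once in a run the grip may slacken for a moment while it holds something.
It also fails if it takes over 208 s, if anything falls off the work surface, if the arm or the gripper's body presses on something with over 40 N, if the wrist force passes 120 N, or if a joint passes its speed limit or range.

## Working session

There is one attempt and no reset: what is moved stays moved. The work goes in short steps, Python scripts to look and compute and a shell command to move; the robot and the scene stay as the last step left them, time stands still between calls to the robot, and variables do not carry over. Pictures are saved under pics/ and viewed, at most 14 in all, crops included, and the job is handed in when it is done.

```bash
ls; mkdir -p pics
cat > h.py <<'E'
import numpy as np, cv2
from workcell import get_obs, snapshot, recognise, finish_job
def save(s,n,crop=None,scale=1):
    im=s["image"][:,:,::-1]
    if crop: l,t,r,b=crop; im=im[t:b,l:r]
    cv2.imwrite("pics/"+n,cv2.resize(im,None,fx=scale,fy=scale,interpolation=cv2.INTER_CUBIC))
def cloud(s,T=None):
    z=s["z_map"];K=s["camera_matrix"];T=s["cam_to_world"] if T is None else T
    v,u=np.mgrid[:z.shape[0],:z.shape[1]]
    P=np.stack([(u-K[0,2])/K[0,0]*z,(v-K[1,2])/K[1,1]*z,z],-1)@T[:3,:3].T+T[:3,3]
    P[z==0]=np.nan
    return P
E
python3 - <<'E'
from h import *
o=get_obs();print({k:np.round(v,3).tolist() for k,v in o.items()})
for c in("scene","side"):
    s=snapshot(c);save(s,c+"0.png");np.savez(c+"0.npz",**s)
    P=cloud(s)
    for n in "swivel_base keeper_knob wing pin_knob nest1 cylinder1 cylinder2 trunk_clasp tumbler_spacer pin_punch spare_lever driver strike_plate spring_tray".split():
        for d in recognise(c,n)[:4]:
            l,t,w,h=map(int,d["bbox"]);p=np.nanmedian(P[t+h//3:t+h-h//3+1,l+w//3:l+w-w//3+1].reshape(-1,3),0)
            print(c,n,round(d["score"],2),(l,t,w,h),p.round(3))
E
```

```text
pics
{'clock': 0.0, 'q': [0.0, 0.087, 0.175, 1.66, -0.0, 1.571], 'joint_vel': [-0.0, -0.0, -0.001, 0.0, -0.0, -0.001], 'joint_torque': [0.001, -52.039, 46.48, 0.016, 0.0, -0.0], 'eef_pos': [0.55, -0.0, 0.231], 'orientation': [[-0.0, 1.0, -0.001], [1.0, 0.0, -0.0], [-0.0, -0.001, -1.0]], 'ft_force': [-0.245, 0.397, 0.327], 'moment': [-0.011, -0.044, -0.014], 'grip_force': 0.0, 'finger_gap': 0.086}
scene swivel_base 0.6 (191, 173, 153, 214) [0.722 0.099 0.022]
scene keeper_knob 0.59 (290, 172, 30, 43) [ 0.526 -0.023  0.132]
scene pin_knob 0.66 (249, 171, 88, 84) [ 0.559 -0.032  0.044]
scene pin_knob 0.63 (330, 190, 5, 14) [ 0.444 -0.004  0.079]
scene nest1 0.79 (250, 170, 86, 87) [ 0.559 -0.029  0.044]
scene cylinder1 0.8 (171, 227, 27, 22) [ 0.841 -0.162  0.02 ]
scene cylinder1 0.68 (237, 163, 24, 14) [ 0.557 -0.304  0.018]
scene cylinder1 0.6 (271, 122, 13, 11) [ 0.356 -0.448  0.016]
scene cylinder1 0.57 (320, 152, 12, 16) [ 0.321 -0.19   0.021]
scene cylinder2 0.8 (171, 227, 27, 22) [ 0.841 -0.162  0.02 ]
scene cylinder2 0.68 (237, 163, 24, 14) [ 0.557 -0.304  0.018]
scene cylinder2
[... 1892 characters left out ...]
0.318  0.02 ]
side cylinder2 0.69 (426, 211, 24, 22) [ 0.837 -0.161  0.018]
side trunk_clasp 0.85 (420, 254, 34, 36) [ 0.719 -0.317  0.017]
side trunk_clasp 0.24 (213, 148, 12, 18) [0.342 0.465 0.002]
side tumbler_spacer 0.91 (367, 337, 25, 27) [ 0.453 -0.441  0.   ]
side tumbler_spacer 0.64 (295, 185, 87, 62) [ 0.553 -0.038  0.044]
side pin_punch 0.16 (423, 258, 29, 34) [ 0.714 -0.326  0.017]
side spare_lever 0.9 (431, 327, 52, 26) [ 0.632 -0.511  0.032]
side driver 0.68 (293, 360, 21, 40) [ 0.25  -0.436  0.024]
side driver 0.52 (290, 180, 92, 68) [ 0.542 -0.031  0.044]
side strike_plate 0.71 (213, 148, 11, 19) [0.34  0.461 0.002]
side spring_tray 0.62 (262, 117, 33, 24) [0.597 0.515 0.01 ]
```

View pics/scene0.png

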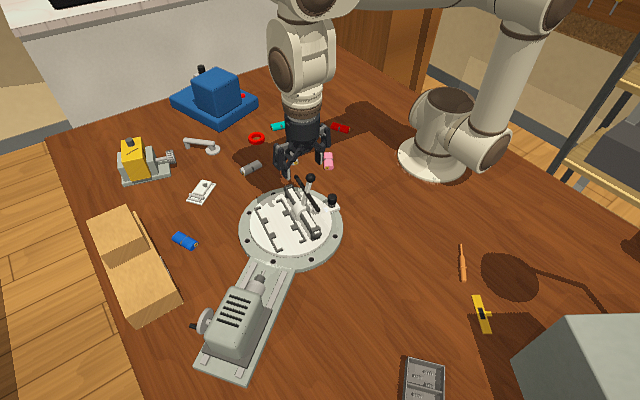

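View pics/side0.png

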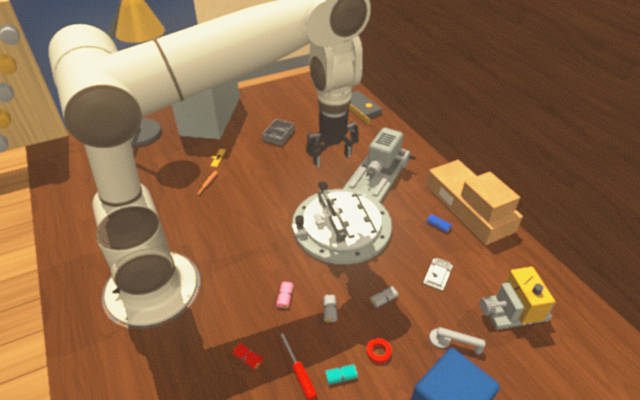

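The scene view shows the table centred near (290,228), with the pin knob at (331,200) and the keeper upright. The side view shows two nickel cylinders at (330,307) and (384,296). The look-alikes are pink (285,295), turquoise (341,375), red (247,356) and blue (439,224). Next I'll measure precisely and make an enlarged crop.

```bash
cat > m.py <<'E'
from h import *
def cyl(P,im,c,r=0.06):
    m=(np.hypot(P[...,0]-c[0],P[...,1]-c[1])<r)&(P[...,2]>0.007)&(P[...,2]<0.03)
    q=P[m][:,:2].astype(np.float32)
    if len(q)<20: return None
    return cv2.minAreaRect(q),len(q),P[m][:,2].max(),im[m].mean(0)
E
python3 - <<'E'
from m import *
from scipy.optimize import least_squares
for c in("scene","side"):
    s=dict(np.load(c+"0.npz"));P=cloud(s);im=s["image"]
    for g in((.397,-.287),(.541,-.31)): print(c,cyl(P,im,g))
    x,y,z=P[...,0],P[...,1],P[...,2]
    near=np.hypot(x-.565,y+.03)<.2
    d=P[near&(abs(z-.037)<.004)]; b=P[near&(abs(z-.02)<.004)]
    print(c,"disc",len(d),cv2.minEnclosingCircle(d[:,:2].astype(np.float32)),"base",cv2.minEnclosingCircle(b[np.hypot(b[:,0]-.565,b[:,1]+.03)<.165][:,:2].astype(np.float32)))
    k=P[near&(z>.06)&(im.max(-1)<60)]
    print("dark",len(k)); 
    pk=k[k[:,0]<.46]; print("pin",pk.mean(0),pk.min(0),pk.max(0))
    hi=k[(k[:,0]>.46)];print("hi",hi.min(0),hi.max(0),hi[hi[:,2]>hi[:,2].max()-.03].mean(0))
    print("tall",P[near&(z>.09)&(z<.2)&(np.hypot(x-.55,y)<.12)].max(0))
    np.save(c+"0P.npy",P)
s=dict(np.load("side0.npz"))
a=s["image"][170:320,270:470,::-1]
b=dict(np.load("scene0.npz"))["image"][160:280,230:350,::-1]
A=cv2.resize(a,(600,450),interpolation=3);cv2.imwrite("pics/c1.png",A)
cv2.imwrite("pics/c2.png",cv2.resize(b,(600,600),interpolation=3))
E
```

```text
scene (((0.3995380103588104, -0.27343010902404785), (0.05543847754597664, 0.017625534906983376), 70.6435317993164), 30, np.float64(0.02354983238177011), array([149.        , 133.1       , 100.33333333]))
scene (((0.5387680530548096, -0.31163495779037476), (0.044547177851200104, 0.09010821580886841), 77.52410125732422), 181, np.float64(0.027076878550344796), array([123.24861878, 118.43093923, 108.65745856]))
scene disc 3043 ((0.5568255186080933, -0.02869480848312378), 0.13496388494968414) base ((0.5742301940917969, -0.02656475082039833), 0.15673726797103882)
dark 2333
pin [ 0.44659612 -0.00446619  0.07399893] [ 0.43321696 -0.01810413  0.06138   ] [0.45700222 0.00505899 0.08145095]
hi [ 0.47755969 -0.11835548  0.06102666] [0.62432219 0.06949902 0.64682951] [0.55534116 0.05458585 0.63041214]
tall [0.55262651 0.05052195 0.1960991 ]
side (((0.39829203486442566, -0.2842061519622803), (0.0724855586886406, 0.03249216452240944), 65.76050567626953), 319, np.float64(0.026624346318012693), array([160.59247649, 147.80564263, 129.60501567]))
side (((0.5435515642166138, -0.31597352027893066), (0.07234271615743637, 0.034235358238220215), 4.6179327964782715), 308, np.float64(0.024540764980746088), array([145.50974026, 134.28571429, 118.14285714]))
side disc 2390 ((0.5557863116264343, -0.0234626866877079), 0.1357954889535904) base ((0.5730639696121216, -0.027005402371287346), 0.1571965366601944)
dark 30<stdin>:12: RuntimeWarning: Mean of empty slice.
  ret = um.true_divide(
Traceback (most recent call last):
ValueError: zero-size array to reduction operation minimum which has no identity
```

Run:
```python
from m import *
o=get_obs();s=snapshot("wrist");np.savez("wrist0.npz",**s)
T=np.eye(4);T[:3,:3]=o["orientation"];T[:3,3]=o["eef_pos"];print(s["tool_from_camera"].round(3))
P=cloud(s,T@s["tool_from_camera"]);np.save("wrist0P.npy",P);save(s,"w0.png")
s=dict(np.load("side0.npz"))
cv2.imwrite("pics/c1.png",cv2.resize(s["image"][170:320,270:470,::-1],(600,450),interpolation=3))
```

```text
[[ 0.    -0.957 -0.29   0.073]
 [ 1.     0.    -0.     0.   ]
 [ 0.    -0.29   0.957 -0.143]
 [ 0.     0.     0.     1.   ]]
```

View pics/c1.png

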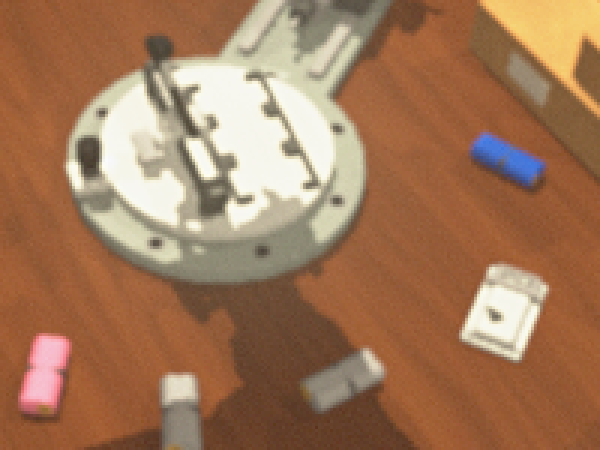

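View pics/w0.png

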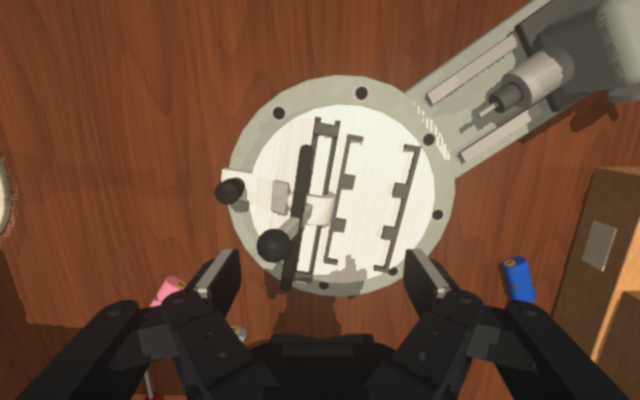

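The crop confirms the two nickel cylinders, grey at (180,410) and (342,380) in it; pink, blue and the others are look-alikes. The wrist view shows index holes at (279,113), (361,93), (429,140), (437,215), (393,271) and (323,285), the pin knob at (230,190), the keeper knob at (273,245), the collar at (320,208), the wing at (280,195) and nest end walls near x=345 and x=405.

Run:
```python
from m import *
from scipy.optimize import least_squares
P=np.load("wrist0P.npy");s=dict(np.load("wrist0.npz"));im=s["image"];g=im.max(-1)
K=s["camera_matrix"];o=get_obs();T=np.eye(4);T[:3,:3]=o["orientation"];T[:3,3]=o["eef_pos"];T=T@s["tool_from_camera"]
def ray(u,v,h):
    d=T[:3,:3]@np.array([(u-K[0,2])/K[0,0],(v-K[1,2])/K[1,1],1]);return T[:3,3]+d*(h-T[2,3])/d[2]
H=[]
for u,v in[(279,113),(361,93),(429,140),(437,215),(393,271),(323,285)]:
    w=g[v-8:v+9,u-8:u+9];m=w<70;yy,xx=np.nonzero(m);c=(u-8+xx.mean(),v-8+yy.mean());H.append(ray(*c,.02)[:2]);print(c,m.sum(),H[-1].round(4))
H=np.array(H)
a0=np.round(np.degrees(np.arctan2(*(H-[.573,-.027]).T[::-1])));print(a0)
def f(p):
    k=np.round((a0+9)/45)*np.pi/4+p[2];return (H-p[:2]-.133*np.c_[np.cos(k),np.sin(k)]).ravel()
r=least_squares(f,[.573,-.027,-.15]);print("fit",r.x,np.degrees(r.x[2]),np.abs(r.fun).max())
cx,cy,th=r.x
# table frame map
R=np.array([[np.cos(th),np.sin(th)],[-np.sin(th),np.cos(th)]])
q=(P[...,:2]-[cx,cy])@R.T; z=P[...,2]
ok=np.hypot(q[...,0],q[...,1])<.16
print("disc z",np.nanmedian(z[ok&(abs(z-.037)<.006)]),"base z",np.nanmedian(z[ok&(abs(z-.02)<.006)]))
w=ok&(abs(z-.044)<.003)&(q[...,0]>-.02)
print("walls x hist",*np.histogram(q[...,0][w],bins=np.arange(-.02,.11,.005)))
print("walls y hist",*np.histogram(q[...,1][w],bins=np.arange(-.1,.101,.01)))
for n,b in dict(pin=(218,175,242,205),knob=(258,230,288,262),wing=(270,178,290,214),collar=(305,192,335,224)).items():
    l,t,r_,b_=b;Q=np.c_[q[t:b_,l:r_].reshape(-1,2),z[t:b_,l:r_].ravel()];Q=Q[Q[:,2]>.045];print(n,len(Q),"top",Q[Q[:,2]>Q[:,2].max()-.006].mean(0).round(4),"min",Q.min(0).round(3),"max",Q.max(0).round(3))
# rectified top view
N=np.full((520,520,3),0,np.uint8)
G=np.mgrid[-130:130,-130:130]/1000.
xs,ys=G[1],-G[0]; W=np.stack([xs,ys],-1)@R+[cx,cy]
W3=np.concatenate([W,np.full(W.shape[:2]+(1,),.04)],-1)
C=(W3-T[:3,3])@T[:3,:3]; u=(C[...,0]/C[...,2]*K[0,0]+K[0,2]).astype(np.float32);v=(C[...,1]/C[...,2]*K[1,1]+K[1,2]).astype(np.float32)
t=cv2.remap(im,u,v,cv2.INTER_LINEAR)[:,:,::-1];cv2.imwrite("pics/top.png",cv2.resize(t,(520,520)))
```

```text
(np.float64(278.4923076923077), np.float64(112.70769230769231)) 65 [0.4976 0.0781]
(np.float64(361.1818181818182), np.float64(92.5)) 66 [0.597 0.101]
(np.float64(nan), np.float64(nan)) 0 [nan nan]
(np.float64(439.3333333333333), np.float64(213.66666666666666)) 3 [ 0.7087 -0.0517]
(np.float64(392.69565217391306), np.float64(271.2173913043478)) 23 [ 0.6523 -0.1396]
(np.float64(323.35), np.float64(285.3)) 40 [ 0.5524 -0.163 ]
[126.  79.  nan -10. -55. -99.]<stdin>:9: RuntimeWarning: Mean of empty slice.
  ret = ret.dtype.type(ret / rcount)
Traceback (most recent call last):
ValueError: Residuals are not finite in the initial point.
```

```bash
cat > top.py <<'E'
from m import *
from scipy.optimize import least_squares
P=np.load("wrist0P.npy");s=dict(np.load("wrist0.npz"));im=s["image"]
K=s["camera_matrix"];T=np.eye(4);T[:3,:3]=[[0,1,-.001],[1,0,0],[0,-.001,-1]];T[:3,3]=[.55,0,.231];T=T@s["tool_from_camera"]
H=np.array([[.4976,.0781],[.597,.101],[.6523,-.1396],[.5524,-.163]])
a0=np.array([126,79,-55,-99.])
def f(p):
    k=np.round((a0+9)/45)*np.pi/4+p[2];return (H-p[:2]-.133*np.c_[np.cos(k),np.sin(k)]).ravel()
r=least_squares(f,[.573,-.027,-.15]);print("fit",r.x,np.degrees(r.x[2]),np.abs(r.fun).max())
cx,cy,th=r.x
R=np.array([[np.cos(th),np.sin(th)],[-np.sin(th),np.cos(th)]])
q=(P[...,:2]-[cx,cy])@R.T; z=P[...,2]
ok=np.hypot(q[...,0],q[...,1])<.16
print("disc z",np.nanmedian(z[ok&(abs(z-.037)<.006)]),"base z",np.nanmedian(z[ok&(abs(z-.02)<.006)]))
w=ok&(abs(z-.044)<.003)&(q[...,0]>-.02)
print("walls x hist",*np.histogram(q[...,0][w],bins=np.arange(-.02,.11,.005)))
print("walls y hist",*np.histogram(q[...,1][w],bins=np.arange(-.1,.101,.01)))
for n,b in dict(pin=(218,175,242,205),knob=(258,230,288,262),wing=(270,178,290,214),collar=(305,192,335,224)).items():
    l,t,r_,b_=b;Q=np.c_[q[t:b_,l:r_].reshape(-1,2),z[t:b_,l:r_].ravel()];Q=Q[Q[:,2]>.045];print(n,len(Q),"top",Q[Q[:,2]>Q[:,2].max()-.006].mean(0).round(4),"min",Q.min(0).round(3),"max",Q.max(0).round(3))
G=np.mgrid[-130:130,-130:130]/1000.
xs,ys=G[1],-G[0]; W=np.stack([xs,ys],-1)@R+[cx,cy]
W3=np.concatenate([W,np.full(W.shape[:2]+(1,),.044)],-1)
C=(W3-T[:3,3])@T[:3,:3]; u=(C[...,0]/C[...,2]*K[0,0]+K[0,2]).astype(np.float32);v=(C[...,1]/C[...,2]*K[1,1]+K[1,2]).astype(np.float32)
t=cv2.remap(im,u,v,cv2.INTER_LINEAR)[:,:,::-1];cv2.imwrite("pics/top.png",cv2.resize(t,(520,520)))
E
python3 top.py
```

```text
fit [ 0.574825   -0.030875   -0.16747255] -9.595470052865863 0.0009857738541677041
disc z 0.03688985584232274 base z 0.019845826498959995
walls x hist [  0   0 520 174 149 129   0   0   0   0   0   0   0   0   0  42 149 148
 349 332   0   0   0   0   0] [-2.00000000e-02 -1.50000000e-02 -1.00000000e-02 -5.00000000e-03
  3.46944695e-18  5.00000000e-03  1.00000000e-02  1.50000000e-02
  2.00000000e-02  2.50000000e-02  3.00000000e-02  3.50000000e-02
  4.00000000e-02  4.50000000e-02  5.00000000e-02  5.50000000e-02
  6.00000000e-02  6.50000000e-02  7.00000000e-02  7.50000000e-02
  8.00000000e-02  8.50000000e-02  9.00000000e-02  9.50000000e-02
  1.00000000e-01  1.05000000e-01]
walls y hist [  0  77 109  59  59  58 164 225  86  66  67  68 223 239  78  76  79  85
 174   0] [-1.00000000e-01 -9.00000000e-02 -8.00000000e-02 -7.00000000e-02
 -6.00000000e-02 -5.00000000e-02 -4.00000000e-02 -3.00000000e-02
 -2.00000000e-02 -1.00000000e-02 -5.55111512e-17  1.00000000e-02
  2.00000000e-02  3.00000000e-02  4.00000000e-02  5.00000000e-02
  6.00000000e-02  7.00000000e-02  8.00000000e-02  9.00000000e-02
  1.00000000e-01]
pin 537 top [-0.1316  0.002   0.0772] min [-0.142 -0.012  0.045] max [-0.12   0.015  0.08 ]
knob 893 top [-0.0623  0.0024  0.1922] min [-0.074 -0.039  0.132] max [-0.051  0.014  0.196]
wing 551 top [-0.0661  0.0021  0.0655] min [-0.086 -0.018  0.053] max [-0.063  0.021  0.069]
collar 896 top [-0.0453  0.0296  0.1324] min [-0.046 -0.023  0.045] max [-0.005  0.033  0.134]
```

View pics/top.png

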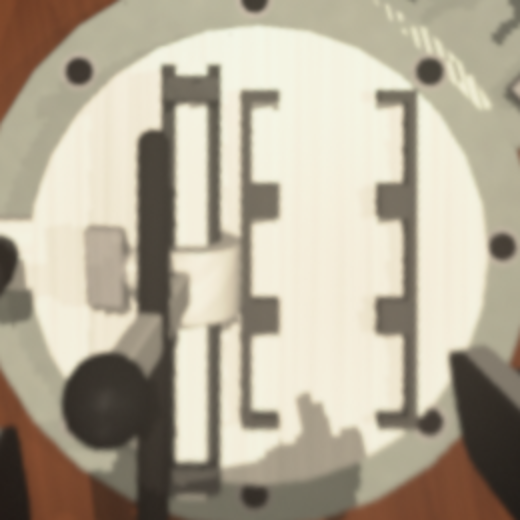

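The rectified top view shows nest cheeks at py≈200 and 313 and end walls at px 243 and 413. So the nests are 34 mm from the axis, table yaw is about −9.6°, and the keeper is at about 1.79. I'll use nests 1 and 3. Next is a helper that works out the moves.

```bash
cat > go.py <<'E'
import sys
from h import *
from scipy.spatial.transform import Rotation as Ro
def rel(p,yaw,tilt=0):
    o=get_obs();R=np.array(o["orientation"]);a=np.radians(yaw)
    x=np.array([np.cos(a),np.sin(a),0]);z=np.array([0,0,-1.]);Rt=np.c_[x,np.cross(z,x),z]
    print("q",np.round(o["q"],2),"t",o["clock"],"pos",np.round(o["eef_pos"],4))
    print("slide",(R.T@(np.array(p)-o["eef_pos"])).round(4).tolist(),"ang",Ro.from_matrix(R.T@Rt).as_rotvec().round(4).tolist())
if __name__=="__main__":
    a=list(map(float,sys.argv[1:]));rel(a[:3],a[3])
E
python3 go.py .398 -.284 .14 65.8
```

```text
q [ 0.    0.09  0.18  1.66 -0.    1.57] t 1.55 pos [ 0.55   -0.      0.2313]
slide [-0.284, -0.152, 0.0913] ang [-0.0, 0.0, 0.4224]
```

```bash
python3 -m creep '{"slide":[[-0.05,-0.03,0],[-0.1,-0.055,0],[-0.15,-0.08,0],[-0.2,-0.105,0.02],[-0.25,-0.13,0.05],[-0.284,-0.152,0.07],[-0.284,-0.152,0.07],[-0.284,-0.152,0.07]],"angular":[[0,0,0.1],[0,0,0.2],[0,0,0.3],[0,0,0.4],[0,0,0.42],[0,0,0.42],[0,0,0.42],[0,0,0.42]]}' 0
cat > wl.py <<'E'
import sys
from m import *
# wrist look: cylinder near given x y
g=tuple(map(float,sys.argv[1:3]));o=get_obs();s=snapshot("wrist")
T=np.eye(4);T[:3,:3]=o["orientation"];T[:3,3]=o["eef_pos"];P=cloud(s,T@s["tool_from_camera"])
print("t",o["clock"],"pos",np.round(o["eef_pos"],4),"q6",o["q"][5]);print(cyl(P,s["image"],g,float(sys.argv[4]) if len(sys.argv)>4 else .06))
if len(sys.argv)>3 and sys.argv[3]!="-": save(s,sys.argv[3])
E
python3 wl.py .398 -.284 w1.png
```

```text
clock: 2.55
eef_pos: [0.3982, -0.2839, 0.1617]
orientation: [[0.408, 0.913, 0.001], [0.913, -0.408, -0.0], [0.0, 0.001, -1.0]]
ft_force: [-0.2, -0.3, 0.5]
finger_gap: 0.0851
grip_force: 0.0
t 2.55 pos [ 0.3982 -0.2839  0.1617] q6 1.3717214071619563
(((0.40042346715927124, -0.2829856276512146), (0.07096848636865616, 0.03268255665898323), 64.79931640625), 1979, np.float64(0.021799641913767376), array([233.02930773, 222.14552804, 205.52501263]))
```

View pics/w1.png

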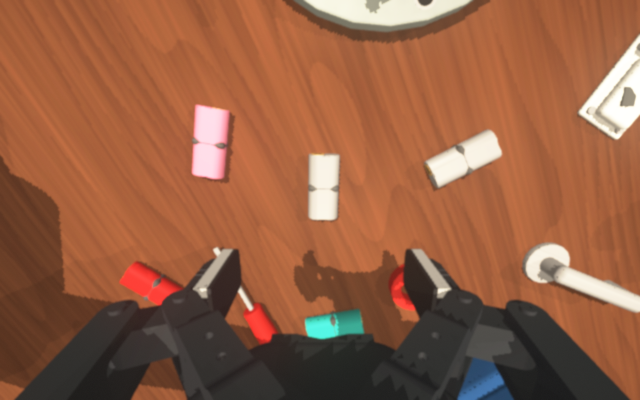

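The wrist view shows nickel cylinder A at (324,187), centred under the tool, and nickel cylinder B at (463,158). Pink, red and turquoise are clear of the fingers. Descending.

```bash
python3 -m creep '{"slide":[[0.0016,0.0013,0.04],[0.0016,0.0013,0.08],[0.0016,0.0013,0.12],[0.0016,0.0013,0.14],[0.0016,0.0013,0.1575],[0.0016,0.0013,0.1575],[0.0016,0.0013,0.1575]],"angular":[[0,0,0.02],[0,0,0.02],[0,0,0.02],[0,0,0.02],[0,0,0.02],[0,0,0.02],[0,0,0.02]]}' 0.1 60
python3 -m creep '{"slide":[[0,0,0],[0,0,0],[0,0,0],[0,0,0],[0,0,0],[0,0,0]],"angular":[[0,0,0],[0,0,0],[0,0,0],[0,0,0],[0,0,0],[0,0,0]]}' 1 60
```

```text
clock: 3.48
eef_pos: [0.4006, -0.2832, 0.0049]
orientation: [[0.426, 0.905, 0.001], [0.905, -0.426, -0.001], [-0.0, 0.001, -1.0]]
ft_force: [-0.2, -0.4, -0.2]
finger_gap: 0.0769
grip_force: 0.0
clock: 4.22
eef_pos: [0.4002, -0.2834, 0.0046]
orientation: [[0.426, 0.905, 0.001], [0.905, -0.426, -0.001], [-0.0, 0.001, -1.0]]
ft_force: [0.2, 0.3, 6.1]
finger_gap: 0.0313
grip_force: 61.2
```

```bash
python3 -m creep '{"slide":[[0,0,-0.05],[0,0,-0.1],[0,0,-0.15],[0,0,-0.18],[0,0,-0.18]],"angular":[[0,0,0],[0,0,0],[0,0,0],[0,0,0],[0,0,0]]}' 1 60; python3 go.py .6177 .0235 .18 170.4
```

```text
clock: 4.85
eef_pos: [0.4005, -0.2836, 0.1856]
orientation: [[0.426, 0.905, 0.003], [0.905, -0.426, -0.002], [-0.001, 0.003, -1.0]]
ft_force: [0.3, -0.1, -2.2]
finger_gap: 0.0313
grip_force: 60.8
q [-0.62 -0.07 -0.07  1.57 -0.    1.39] t 4.85 pos [ 0.4005 -0.2836  0.1856]
slide [0.3704, 0.0656, 0.0056] ang [0.0017, 0.0034, -1.8433]
```

```bash
python3 -m creep '{"slide":[[0.045,0.01,0],[0.09,0.02,0],[0.14,0.03,0],[0.19,0.04,0],[0.24,0.045,0],[0.29,0.05,0],[0.33,0.06,0],[0.37,0.066,0]],"angular":[[0,0,-0.18],[0,0,-0.36],[0,0,-0.54],[0,0,-0.72],[0,0,-0.9],[0,0,-1.08],[0,0,-1.26],[0,0,-1.44]]}' 1 60; python3 go.py .6177 .0235 .18 170.4
```

```text
clock: 5.85
eef_pos: [0.6173, 0.0249, 0.1812]
orientation: [[-0.845, 0.535, -0.003], [0.535, 0.845, -0.0], [0.003, -0.002, -1.0]]
ft_force: [0.5, 0.3, -2.2]
finger_gap: 0.0317
grip_force: 60.6
q [ 0.04  0.24  0.25  1.59 -0.    0.6 ] t 5.85 pos [0.6173 0.0249 0.1812]
slide [-0.0011, -0.0009, 0.0012] ang [-0.0013, -0.0028, -0.397]
```

```bash
python3 -m creep '{"slide":[[-0.001,-0.001,0],[-0.001,-0.001,0],[-0.001,-0.001,0.02],[-0.001,-0.001,0.06],[-0.001,-0.001,0.08],[-0.001,-0.001,0.09],[-0.001,-0.001,0.09]],"angular":[[0,-0.003,-0.18],[0,-0.003,-0.34],[0,-0.003,-0.397],[0,-0.003,-0.397],[0,-0.003,-0.397],[0,-0.003,-0.397],[0,-0.003,-0.397]]}' 1 60
cat > nl.py <<'E'
import sys
from m import *
o=get_obs();s=snapshot("wrist");T=np.eye(4);T[:3,:3]=o["orientation"];T[:3,3]=o["eef_pos"];T=T@s["tool_from_camera"];P=cloud(s,T)
th=-.1675;R=np.array([[np.cos(th),np.sin(th)],[-np.sin(th),np.cos(th)]]);q=(P[...,:2]-[.5745,-.028])@R.T;z=P[...,2]
for y0 in(.058,0,-.058):
  for nm,m in(("lowx",(q[...,0]<.03)&(q[...,0]>-.02)),("highx",(q[...,0]>.04)&(q[...,0]<.1))):
    m=m&(abs(q[...,1]-y0)<.028)&(abs(z-.044)<.003)
    if m.sum()>15:
        a=q[m];print(y0,nm,m.sum(),"x",np.percentile(a[:,0],[3,97]).round(4),"y",np.percentile(a[:,1],[3,50,97]).round(4),)
m=(z>.05)&(z<.15)&(q[...,0]>-.01)&(q[...,0]<.09)&(abs(q[...,1])<.1)
print("above",m.sum(),np.percentile(np.c_[q[m],z[m]],[2,50,98],axis=0).round(4) if m.sum() else "")
print("tcp table",(R@(np.array(o["eef_pos"])[:2]-[.5745,-.028])).round(4),np.round(o["eef_pos"],4))
save(s,sys.argv[1])
E
python3 nl.py w2.png
```

```text
clock: 6.72
eef_pos: [0.6168, 0.0221, 0.0925]
orientation: [[-0.985, 0.173, 0.001], [0.173, 0.985, -0.001], [-0.001, -0.001, -1.0]]
ft_force: [-0.1, -0.2, -2.4]
finger_gap: 0.0312
grip_force: 60.7
0.058 lowx 921 x [-0.0087  0.009 ] y [0.0308 0.0571 0.0818]
0 lowx 909 x [-0.0085  0.0095] y [-0.0272  0.0126  0.0273]
0 highx 423 x [0.0603 0.0789] y [-0.0275 -0.0199  0.0017]
-0.058 lowx 1085 x [-0.0087  0.0093] y [-0.0853 -0.0546 -0.031 ]
-0.058 highx 855 x [0.0604 0.0787] y [-0.0851 -0.0543 -0.0309]
above 15984 [[-0.0016  0.0119  0.0989]
 [ 0.0262  0.0555  0.1087]
 [ 0.0639  0.0966  0.1497]]
tcp table [0.0334 0.0565] [0.6168 0.0221 0.0925]
```

View pics/w2.png

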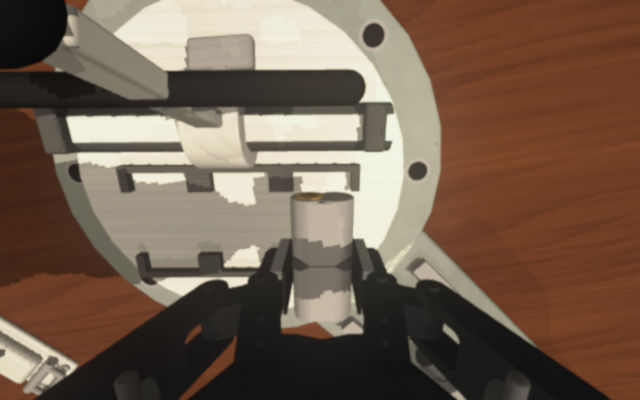

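The wrist view shows cylinder A held straight at (323,255) above the rightmost nest (walls at x≈293 to 345, row 180), with the keeper bar and collar clear. Now a finer cheek measurement.

```bash
cat >> nl.py <<'E'
for lo,hi in((.001,.009),(.061,.069)):
    m=(abs(z-.044)<.003)&(q[...,0]>lo)&(q[...,0]<hi)&(abs(q[...,1])<.11)
    y=np.sort(q[m][:,1]);
    if len(y)<5: continue
    k=np.nonzero(np.diff(y)>.012)[0];e=np.r_[y[0],y[k],y[k+1],y[-1]];print("cheek edges",np.sort(e).round(4))
E
python3 nl.py w3.png
```

```text
0.058 lowx 914 x [-0.0087  0.009 ] y [0.0307 0.0573 0.0818]
0 lowx 901 x [-0.0085  0.0093] y [-0.0272  0.0113  0.0273]
0 highx 425 x [0.0606 0.079 ] y [-0.0275 -0.0193  0.0027]
-0.058 lowx 1080 x [-0.0087  0.0092] y [-0.0852 -0.0542 -0.0308]
-0.058 highx 888 x [0.0604 0.0791] y [-0.085  -0.0544 -0.0309]
above 14754 [[-0.0011  0.0135  0.0998]
 [ 0.0263  0.0557  0.1094]
 [ 0.0647  0.0943  0.1497]]
tcp table [0.0339 0.0566] [0.6173 0.0222 0.0936]
cheek edges [-0.0875 -0.0803 -0.0399 -0.0223  0.0181  0.0353  0.0764  0.0827]
cheek edges [-0.0877 -0.0807 -0.0398 -0.0226]
```

```bash
python3 -m creep '{"slide":[[-0.001,0,0.02],[-0.001,0,0.035],[-0.001,0,0.044],[-0.001,0,0.048],[-0.001,0,0.051],[-0.001,0,0.051],[-0.001,0,0.051]],"angular":[[0,0,0],[0,0,0],[0,0,0],[0,0,0],[0,0,0],[0,0,0],[0,0,0]]}' 1 60; python3 go.py .6173 .0227 .0415 170.4
```

```text
clock: 7.7
eef_pos: [0.6188, 0.022, 0.0432]
orientation: [[-0.985, 0.173, 0.003], [0.173, 0.985, -0.001], [-0.004, -0.0, -1.0]]
ft_force: [-0.2, -0.1, -1.8]
finger_gap: 0.0316
grip_force: 60.8
q [ 0.04  0.26  0.    1.32 -0.    0.21] t 7.7 pos [0.6188 0.022  0.0432]
slide [0.0016, 0.0005, 0.0017] ang [-0.0005, 0.0036, -0.0063]
```

```bash
python3 -m creep '{"slide":[[0.001,0.0,0.0018],[0.001,0,0.0018],[0.001,0,0.0018]],"angular":[[0,0,0],[0,0,0],[0,0,0]]}' 1 60; python3 -m creep '{"slide":[[0,0,0],[0,0,0],[0,0,0],[0,0,-0.005],[0,0,-0.03],[0,0,-0.08],[0,0,-0.13],[0,0,-0.14]],"angular":[[0,0,0],[0,0,0],[0,0,0],[0,0,0],[0,0,0],[0,0,0],[0,0,0],[0,0,0]]}' 0.4; python3 wl.py .6173 .0227 - .05; python3 nl.py w4.png; python3 go.py .5436 -.316 .18 -175.4
```

```text
clock: 8.07
eef_pos: [0.618, 0.0221, 0.0416]
orientation: [[-0.985, 0.173, 0.004], [0.173, 0.985, -0.001], [-0.004, -0.0, -1.0]]
ft_force: [1.7, -0.6, 2.8]
finger_gap: 0.0314
grip_force: 61.2
clock: 9.07
eef_pos: [0.6185, 0.0223, 0.1855]
orientation: [[-0.985, 0.173, 0.009], [0.173, 0.985, -0.001], [-0.009, 0.001, -1.0]]
ft_force: [0.6, 0.2, 0.1]
finger_gap: 0.0513
grip_force: 0.0
t 9.075 pos [0.6185 0.0223 0.1855] q6 0.210441141754727
None
0.058 lowx 443 x [-0.0088  0.0091] y [0.0306 0.0589 0.0821]
0.058 highx 349 x [0.0603 0.0787] y [0.0305 0.0543 0.0815]
0 lowx 504 x [-0.0088  0.0091] y [-0.0273  0.0071  0.0272]
0 highx 453 x [0.0602 0.079 ] y [-0.0272  0.005   0.027 ]
-0.058 lowx 496 x [-0.0085  0.0095] y [-0.0852 -0.0522 -0.0308]
-0.058 highx 437 x [0.0603 0.0786] y [-0.0854 -0.0526 -0.0307]
above 2063 [[-0.0004  0.0409  0.0512]
 [ 0.0316  0.0558  0.0562]
 [ 0.0673  0.0709  0.0578]]
tcp table [0.0347 0.0569] [0.6183 0.0223 0.1847]
cheek edges [-0.0878 -0.0812 -0.0403 -0.0227  0.0179  0.0346  0.0764  0.0825]
cheek edges [-0.0877 -0.0813 -0.0401 -0.023   0.0185  0.0393  0.077   0.0815]
q [ 0.04  0.23  0.25  1.58 -0.    0.21] t 9.175 pos [0.6178 0.0223 0.1824]
slide [0.0146, -0.346, 0.0023] ang [-0.0008, 0.0052, -0.2541]
```

View pics/w4.png

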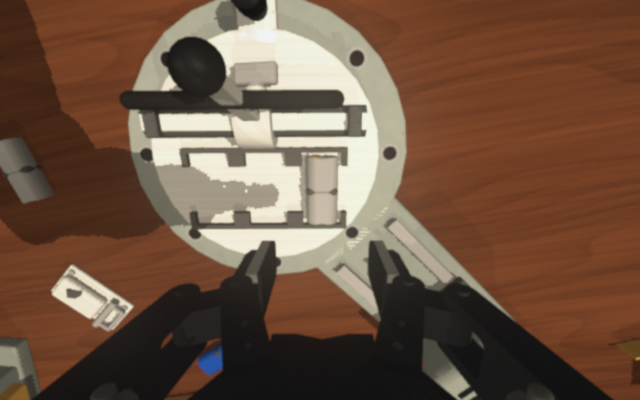

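Cylinder A sits in the right nest at (321,190), with its top at 57 mm as expected. Cylinder B still lies on the counter at (23,170). Going to B.

```bash
python3 -m creep '{"slide":[[0,-0.05,0],[0,-0.1,0],[0.005,-0.15,0],[0.005,-0.2,0],[0.01,-0.25,0],[0.0146,-0.3,0],[0.0146,-0.346,0.02],[0.0146,-0.346,0.02]],"angular":[[0,0.005,-0.1],[0,0.005,-0.2],[0,0.005,-0.254],[0,0.005,-0.254],[0,0.005,-0.254],[0,0.005,-0.254],[0,0.005,-0.254],[0,0.005,-0.254]]}' 0.1 60; python3 wl.py .5436 -.316; python3 go.py .5436 -.316 .005 -175.4
```

```text
clock: 10.18
eef_pos: [0.5408, -0.3181, 0.1569]
orientation: [[-0.997, -0.076, -0.007], [-0.076, 0.997, 0.002], [0.007, 0.002, -1.0]]
ft_force: [0.2, -0.1, -1.7]
finger_gap: 0.077
grip_force: 0.0
t 10.175 pos [ 0.5408 -0.3181  0.1569] q6 -0.6071387716521585
(((0.5449820756912231, -0.31695985794067383), (0.07045117765665054, 0.032934218645095825), 5.2037739753723145), 1999, np.float64(0.022404609440779655), array([171.72986493, 158.23011506, 140.96298149]))
q [-0.53  0.27  0.24  1.55 -0.   -0.61] t 10.225 pos [ 0.5416 -0.3167  0.1582]
slide [-0.003, 0.0003, 0.1531] ang [0.002, -0.0059, -0.0025]
```

```bash
python3 -m creep '{"slide":[[-0.003,0,0.05],[-0.003,0,0.09],[-0.003,0,0.12],[-0.003,0,0.14],[-0.003,0,0.1525],[-0.003,0,0.1525],[-0.003,0,0.1525]],"angular":[[0,-0.004,-0.012],[0,-0.004,-0.012],[0,-0.004,-0.012],[0,-0.004,-0.012],[0,-0.004,-0.012],[0,-0.004,-0.012],[0,-0.004,-0.012]]}' 0.1 60
python3 -m creep '{"slide":[[0,0,0],[0,0,0],[0,0,0],[0,0,0],[0,0,0],[0,0,0]],"angular":[[0,0,0],[0,0,0],[0,0,0],[0,0,0],[0,0,0],[0,0,0]]}' 1 60
python3 -m creep '{"slide":[[0,0,-0.05],[0,0,-0.1],[0,0,-0.15],[0,0,-0.17],[0,0,-0.17]],"angular":[[0,0,0],[0,0,0],[0,0,0],[0,0,0],[0,0,0]]}' 1 60; python3 go.py .599 -.0925 .16 170.4
```

```text
clock: 11.1
eef_pos: [0.5464, -0.3162, 0.0099]
orientation: [[-0.996, -0.092, 0.003], [-0.092, 0.996, -0.001], [-0.003, -0.002, -1.0]]
ft_force: [0.6, 0.3, 0.9]
finger_gap: 0.0769
grip_force: 0.0
clock: 11.85
eef_pos: [0.546, -0.3161, 0.0094]
orientation: [[-0.996, -0.092, 0.003], [-0.092, 0.996, -0.001], [-0.003, -0.001, -1.0]]
ft_force: [-1.3, 0.7, 6.2]
finger_gap: 0.0311
grip_force: 60.3
clock: 12.48
eef_pos: [0.5459, -0.3161, 0.1798]
orientation: [[-0.996, -0.092, 0.004], [-0.092, 0.996, -0.002], [-0.004, -0.002, -1.0]]
ft_force: [0.2, 0.2, -2.6]
finger_gap: 0.031
grip_force: 60.4
q [-0.53  0.27  0.28  1.58  0.   -0.62] t 12.475 pos [ 0.5459 -0.3161  0.1798]
slide [-0.0733, 0.2178, 0.0197] ang [-0.0015, 0.0039, 0.2597]
```

```bash
python3 -m creep '{"slide":[[-0.02,0.05,0],[-0.04,0.1,0],[-0.06,0.15,0],[-0.073,0.19,0],[-0.073,0.217,0.02],[-0.073,0.217,0.05],[-0.073,0.217,0.08],[-0.073,0.217,0.08]],"angular":[[0,0,0.1],[0,0,0.2],[0,0.004,0.26],[0,0.004,0.26],[0,0.004,0.26],[0,0.004,0.26],[0,0.004,0.26],[0,0.004,0.26]]}' 1 60; python3 nl.py w5.png;  python3 go.py .599 -.0933 .0465 170.4
```

```text
clock: 13.48
eef_pos: [0.5959, -0.0926, 0.0943]
orientation: [[-0.986, 0.167, -0.009], [0.167, 0.986, 0.001], [0.009, -0.001, -1.0]]
ft_force: [0.8, -1.1, -1.8]
finger_gap: 0.0309
grip_force: 60.4
0.058 lowx 1011 x [-0.0087  0.0188] y [0.0309 0.054  0.0818]
0.058 highx 625 x [0.0466 0.0791] y [0.0307 0.045  0.0819]
0 lowx 886 x [-0.0084  0.0091] y [-0.0272  0.0077  0.0273]
0 highx 552 x [0.0603 0.079 ] y [-0.0049  0.0187  0.0274]
-0.058 lowx 1006 x [-0.0087  0.0089] y [-0.0852 -0.052  -0.0309]
above 17828 [[-0.0032 -0.0961  0.0524]
 [ 0.0251 -0.0508  0.1045]
 [ 0.0645  0.0659  0.1496]]
tcp table [ 0.0319 -0.0601] [ 0.5959 -0.0926  0.0943]
cheek edges [-0.087  -0.0813 -0.04   -0.0231  0.0175  0.041   0.0767  0.0832]
cheek edges [0.0177 0.041  0.0771 0.0829]
q [-0.15  0.21  0.06  1.42 -0.    0.01] t 13.525 pos [ 0.597  -0.0928  0.0966]
slide [-0.0024, -0.0001, 0.0501] ang [-0.0008, -0.0061, -0.0002]
```

```bash
python3 -m creep '{"slide":[[-0.002,0,0.02],[-0.002,0,0.035],[-0.002,0,0.044],[-0.002,0,0.047],[-0.002,0,0.049],[-0.002,0,0.050],[-0.002,0,0.050]],"angular":[[0,-0.004,0],[0,-0.004,0],[0,-0.004,0],[0,-0.004,0],[0,-0.004,0],[0,-0.004,0],[0,-0.004,0]]}' 1 60; python3 go.py .599 -.0933 .0465 170.4
```

```text
clock: 14.4
eef_pos: [0.6003, -0.0934, 0.0489]
orientation: [[-0.986, 0.167, 0.002], [0.167, 0.986, -0.001], [-0.002, -0.001, -1.0]]
ft_force: [0.0, 0.8, -2.1]
finger_gap: 0.031
grip_force: 60.4
q [-0.15  0.23 -0.02  1.32 -0.    0.01] t 14.4 pos [ 0.6003 -0.0934  0.0489]
slide [0.0013, -0.0001, 0.0024] ang [-0.0007, 0.0023, -0.0002]
```

```bash
python3 -m creep '{"slide":[[0.001,0.0,0.0024],[0.001,0,0.0024],[0.001,0,0.0024]],"angular":[[0,0,0],[0,0,0],[0,0,0]]}' 1 60; python3 -m creep '{"slide":[[0,0,0],[0,0,0],[0,0,0],[0,0,-0.005],[0,0,-0.03],[0,0,-0.08],[0,0,-0.13],[0,0,-0.16]],"angular":[[0,0,0],[0,0,0],[0,0,0],[0,0,0],[0,0,0],[0,0,0],[0,0,0],[0,0,0]]}' 0.4; python3 -m creep '{"slide":[[0,0,0],[0,0,0]],"angular":[[0,0,0],[0,0,0]]}'; python3 nl.py w6.png
cat > seat.py <<'E'
from m import *
def seat(c=(.5745,-.028),th=-.1675):
    o=get_obs();s=snapshot("wrist");T=np.eye(4);T[:3,:3]=o["orientation"];T[:3,3]=o["eef_pos"];P=cloud(s,T@s["tool_from_camera"])
    R=np.array([[np.cos(th),np.sin(th)],[-np.sin(th),np.cos(th)]]);q=(P[...,:2]-c)@R.T;z=P[...,2]
    for y0 in(.056,-.002,-.060):
        m=(abs(q[...,1]-y0)<.024)&(abs(q[...,0]-.035)<.045)&(z>.05)&(z<.075)
        if m.sum()>50:
            print(y0,m.sum(),cv2.minAreaRect(q[m].astype(np.float32)),"ztop",np.percentile(z[m],[50,98]))
    return s,q,z,o
if __name__=="__main__": seat()
E
python3 seat.py
```

```text
clock: 14.78
eef_pos: [0.5993, -0.0932, 0.0464]
orientation: [[-0.986, 0.167, 0.002], [0.167, 0.986, -0.001], [-0.002, -0.001, -1.0]]
ft_force: [0.4, 0.6, -0.4]
finger_gap: 0.0314
grip_force: 60.6
clock: 15.78
eef_pos: [0.5993, -0.0931, 0.2096]
orientation: [[-0.986, 0.167, 0.005], [0.167, 0.986, -0.002], [-0.005, -0.001, -1.0]]
ft_force: [0.2, -0.0, -1.5]
finger_gap: 0.0513
grip_force: 0.0
clock: 16.02
eef_pos: [0.5987, -0.093, 0.2055]
orientation: [[-0.986, 0.167, 0.001], [0.167, 0.986, -0.001], [-0.001, -0.001, -1.0]]
ft_force: [0.4, -0.3, -0.5]
finger_gap: 0.0515
grip_force: 0.0
0.058 lowx 417 x [-0.0086  0.0101] y [0.0306 0.0573 0.0818]
0.058 highx 317 x [0.0599 0.0781] y [0.0308 0.0579 0.0816]
0 lowx 449 x [-0.0086  0.0098] y [-0.0273  0.0066  0.0271]
0 highx 360 x [0.0603 0.0781] y [-0.027   0.0081  0.0272]
-0.058 lowx 448 x [-0.0086  0.009 ] y [-0.0854 -0.0513 -0.031 ]
-0.058 highx 343 x [0.0601 0.0781] y [-0.085  -0.0465 -0.0304]
above 3604 [[ 0.0002 -0.075   0.0512]
 [ 0.0322  0.04    0.0561]
 [ 0.0674  0.0689  0.058 ]]
tcp table [ 0.0347 -0.0601] [ 0.5987 -0.093   0.2055]
cheek edges [-0.0868 -0.0823 -0.0442 -0.0232  0.0177  0.0407  0.0758  0.0831]
cheek edges [-0.0872 -0.0777 -0.0398 -0.0234  0.0178  0.0402  0.0758  0.0821]
0.056 1829 ((0.03416934981942177, 0.055277228355407715), (0.031788382679224014, 0.07091500610113144), 89.36808776855469) ztop [0.0560942  0.05790629]
-0.06 1796 ((0.03453562781214714, -0.06107950955629349), (0.07028019428253174, 0.031738169491291046), 0.43621063232421875) ztop [0.0562078  0.05799961]
```

View pics/w6.png

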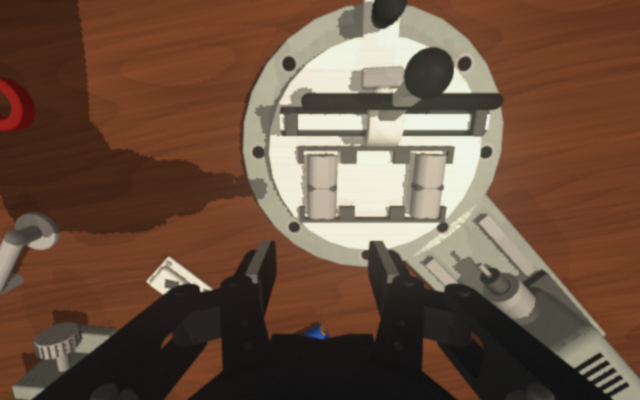

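Both cylinders lie flat in the outer nests at (321,185) and (428,185), centred and straight to within a millimetre and a degree. Next I'll locate the keeper knob at (428,72).

```bash
cat > sph.py <<'E'
from seat import *
from scipy.optimize import least_squares
s,q,z,o=seat()
m=(z>.155)&(z<.21)&(s["image"].max(-1)<90)&(abs(q[...,1])<.04)&(q[...,0]<0)
m&=np.hypot(q[...,0]-np.nanmedian(q[m][:,0]),q[...,1]-np.nanmedian(q[m][:,1]))<.016
A=np.c_[q[m],z[m]]
r=least_squares(lambda p:np.linalg.norm(A-p,axis=1)-.013,A.mean(0)-[0,0,.01],loss="soft_l1",f_scale=.001)
k=r.x;print(len(A),"knob table",k.round(4),"res",np.abs(r.fun).mean())
th=-.1675;W=np.array([[np.cos(th),-np.sin(th)],[np.sin(th),np.cos(th)]])@k[:2]+[.5745,-.028]
print("world",W.round(4),"r",np.hypot(k[0]+.035,k[2]-.0645),"ang",np.pi-np.arctan2(k[2]-.0645,-(k[0]+.035)) if 0 else np.arctan2(k[2]-.0645,k[0]+.035))
E
python3 sph.py
```

```text
0.056 1832 ((0.033891625702381134, 0.054943740367889404), (0.03230616822838783, 0.07046417891979218), 89.80770111083984) ztop [0.05600311 0.05781812]
-0.06 1792 ((0.0342944972217083, -0.06111016124486923), (0.031715162098407745, 0.07009970396757126), 89.30587768554688) ztop [0.05619545 0.05802941]
1930 knob table [-0.0617 -0.0023  0.1811] res 0.000399414161617359
world [ 0.5133 -0.02  ] r 0.11962112676478388 ang 1.7957587345775508
```

```bash
python3 -m creep '{"slide":[[0,0,-0.03],[0.03,0.02,-0.03],[0.06,0.05,-0.03],[0.0965,0.0577,-0.03],[0.0965,0.0577,-0.03],[0.0965,0.0577,-0.03]],"angular":[[0,0,0],[0,0,0],[0,0,0],[0,0,0],[0,0,0],[0,0,0]]}' 0.3; python3 go.py .5133 -.02 .167 170.4
```

```text
clock: 16.92
eef_pos: [0.5134, -0.0201, 0.2356]
orientation: [[-0.986, 0.167, 0.002], [0.167, 0.986, -0.001], [-0.002, -0.001, -1.0]]
ft_force: [0.3, -0.2, -0.5]
finger_gap: 0.0594
grip_force: 0.0
q [-0.04  0.    0.09  1.66 -0.    0.13] t 16.925 pos [ 0.5134 -0.0201  0.2356]
slide [0.0003, 0.0001, 0.0686] ang [-0.0008, 0.0018, -0.0001]
```

```bash
python3 -m creep '{"slide":[[0,0,0.03],[0,0,0.055],[0,0,0.067],[0,0,0.067],[0,0,0.067]],"angular":[[0,0,0],[0,0,0],[0,0,0],[0,0,0],[0,0,0]]}' 0.3; python3 -m creep '{"slide":[[0,0,0],[0,0,0],[0,0,0],[0,0,0],[0,0,0]],"angular":[[0,0,0],[0,0,0],[0,0,0],[0,0,0],[0,0,0]]}' 0.9 40
python3 - <<'E'
import numpy as np
a=1.796;x0,z0=np.cos(a),np.sin(a)
for b in np.r_[1.6:-.01:-.2]: print(round(b,2),"slide x",round(-.12*(np.cos(b)-x0),4),"z",round(-.12*(np.sin(b)-z0),4))
E
```

```text
clock: 17.55
eef_pos: [0.5139, -0.0202, 0.1699]
orientation: [[-0.986, 0.167, 0.003], [0.167, 0.986, -0.001], [-0.003, -0.001, -1.0]]
ft_force: [0.2, -0.7, -0.0]
finger_gap: 0.0596
grip_force: 0.0
clock: 18.18
eef_pos: [0.5137, -0.0198, 0.1698]
orientation: [[-0.986, 0.167, 0.003], [0.167, 0.986, -0.0], [-0.003, 0.0, -1.0]]
ft_force: [-0.8, 2.4, 6.0]
finger_gap: 0.0239
grip_force: 39.0
1.6 slide x -0.0233 z -0.003
1.4 slide x -0.0472 z -0.0013
1.2 slide x -0.0703 z 0.0051
1.0 slide x -0.0916 z 0.016
0.8 slide x -0.1104 z 0.0309
0.6 slide x -0.1258 z 0.0492
0.4 slide x -0.1373 z 0.0702
0.2 slide x -0.1444 z 0.0931
0.0 slide x -0.1468 z 0.117
```

```bash
python3 -m creep '{"slide":[[-0.0115,0,-0.002],[-0.0233,0,-0.003],[-0.0353,0,-0.0026],[-0.0472,0,-0.0013],[-0.0589,0,0.0013],[-0.0703,0,0.0051],[-0.0813,0,0.01],[-0.0916,0,0.016]],"angular":[[0,0,0],[0,0,0],[0,0,0],[0,0,0],[0,0,0],[0,0,0],[0,0,0],[0,0,0]]}' 0.9 40
python3 - <<'E'
import numpy as np
a=1.0;x0,z0=np.cos(a),np.sin(a)
for b in np.r_[.9:-.01:-.1]: print(round(b,2),"slide x",round(-.12*(np.cos(b)-x0),4),"z",round(-.12*(np.sin(b)-z0),4))
E
```

```text
clock: 19.18
eef_pos: [0.6056, -0.0359, 0.1537]
orientation: [[-0.986, 0.167, 0.005], [0.167, 0.986, -0.002], [-0.005, -0.001, -1.0]]
ft_force: [-0.7, -0.9, -0.3]
finger_gap: 0.0087
grip_force: 0.0
0.9 slide x -0.0098 z 0.007
0.8 slide x -0.0188 z 0.0149
0.7 slide x -0.0269 z 0.0237
0.6 slide x -0.0342 z 0.0332
0.5 slide x -0.0405 z 0.0434
0.4 slide x -0.0457 z 0.0542
0.3 slide x -0.0498 z 0.0655
0.2 slide x -0.0528 z 0.0771
0.1 slide x -0.0546 z 0.089
0.0 slide x -0.0552 z 0.101
```

The grip lost the knob. I'll rise and look.

```bash
python3 -m creep '{"slide":[[0,0,-0.04],[0,0,-0.08],[0,0,-0.08],[0,0,-0.08]],"angular":[[0,0,0],[0,0,0],[0,0,0],[0,0,0]]}' 0.9
cat > kn.py <<'E'
from seat import *
from scipy.optimize import least_squares
import sys
s,q,z,o=seat()
save(s,sys.argv[1])
best=None
for a in np.r_[-.1:2:.02]:
    c=np.array([-.035+.12*np.cos(a),-.002,.0645+.12*np.sin(a)])
    d=np.sqrt((q[...,0]-c[0])**2+(q[...,1]-c[1])**2+(z-c[2])**2)
    n=(abs(d-.013)<.0012).sum()
    if best is None or n>best[0]: best=(n,a,c)
n,a,c=best;print(n,"angle",a,"c",c.round(4))
d=np.sqrt((q[...,0]-c[0])**2+(q[...,1]-c[1])**2+(z-c[2])**2);m=abs(d-.013)<.003;A=np.c_[q[m],z[m]]
k=least_squares(lambda p:np.linalg.norm(A-p,axis=1)-.013,c,loss="soft_l1",f_scale=.001).x
th=-.1675;W=np.array([[np.cos(th),-np.sin(th)],[np.sin(th),np.cos(th)]])@k[:2]+[.5745,-.028]
print("knob",k.round(4),"world",W.round(4),"ang",np.arctan2(k[2]-.0645,k[0]+.035),"r",np.hypot(k[2]-.0645,k[0]+.035))
E
python3 kn.py w7.png
```

```text
clock: 19.68
eef_pos: [0.6038, -0.0356, 0.2319]
orientation: [[-0.986, 0.167, 0.001], [0.167, 0.986, -0.001], [-0.001, -0.001, -1.0]]
ft_force: [0.1, -0.4, 0.4]
finger_gap: 0.0088
grip_force: 0.0
0.056 1373 ((0.03694196045398712, 0.05552477762103081), (0.03196427971124649, 0.06408616900444031), 89.20413970947266) ztop [0.0561605  0.05796863]
-0.06 1387 ((0.037394896149635315, -0.06070099025964737), (0.03196333348751068, 0.06491921842098236), 89.43284606933594) ztop [0.05623332 0.05808887]
859 angle 1.2400000000000002 c [ 0.004 -0.002  0.178]
knob [ 0.0049 -0.0024  0.1776] world [ 0.579  -0.0312] ang 1.2313409610820711 r 0.1198924736983109
```

View pics/w7.png

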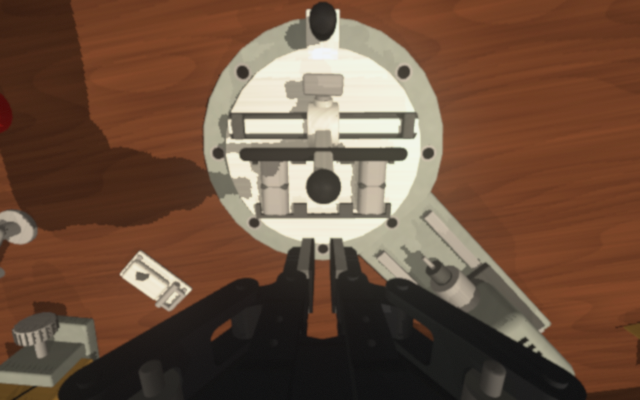

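The knob slipped out at keeper ≈1.23, seen at (323,186); everything else is unmoved. I gripped too shallow, so I'll regrip about 10 mm deeper.

```bash
python3 -m creep '{"slide":[[0.01,0,0],[0.0243,0,0],[0.0243,0,0],[0.0243,0,0.03],[0.0243,0,0.06],[0.0243,0,0.0775],[0.0243,0,0.0775],[0.0243,0,0.0775]],"angular":[[0,0,0],[0,0,0],[0,0,0],[0,0,0],[0,0,0],[0,0,0],[0,0,0],[0,0,0]]}' 0.3; python3 -m creep '{"slide":[[0,0,0],[0,0,0],[0,0,0],[0,0,0],[0,0,0]],"angular":[[0,0,0],[0,0,0],[0,0,0],[0,0,0],[0,0,0]]}' 0.9 60
python3 - <<'E'
import numpy as np
a=1.231;x0,z0=np.cos(a),np.sin(a)
for b in np.r_[1.15:-.01:-.08]: print(round(b,2),"slide x",round(-.12*(np.cos(b)-x0),4),"z",round(-.12*(np.sin(b)-z0),4))
E
```

```text
clock: 20.72
eef_pos: [0.5803, -0.0314, 0.1568]
orientation: [[-0.986, 0.167, 0.003], [0.167, 0.986, -0.001], [-0.003, -0.001, -1.0]]
ft_force: [0.5, 0.4, -0.6]
finger_gap: 0.0595
grip_force: 0.0
clock: 21.35
eef_pos: [0.5804, -0.0308, 0.1567]
orientation: [[-0.986, 0.167, 0.004], [0.167, 0.986, -0.0], [-0.004, 0.0, -1.0]]
ft_force: [1.1, 4.3, 6.4]
finger_gap: 0.023
grip_force: 58.5
1.15 slide x -0.009 z 0.0036
1.07 slide x -0.0176 z 0.0079
0.99 slide x -0.0258 z 0.0128
0.91 slide x -0.0337 z 0.0184
0.83 slide x -0.041 z 0.0246
0.75 slide x -0.0478 z 0.0313
0.67 slide x -0.0541 z 0.0386
0.59 slide x -0.0597 z 0.0464
0.51 slide x -0.0647 z 0.0546
0.43 slide x -0.0691 z 0.0631
0.35 slide x -0.0727 z 0.072
0.27 slide x -0.0757 z 0.0811
0.19 slide x -0.0778 z 0.0905
0.11 slide x -0.0793 z 0.1
0.03 slide x -0.08 z 0.1095
```

```bash
python3 -m creep '{"slide":[[-0.009,0,0.0036],[-0.0176,0,0.0079],[-0.0258,0,0.0128],[-0.0337,0,0.0184],[-0.041,0,0.0246],[-0.0478,0,0.0313],[-0.0541,0,0.0386],[-0.0597,0,0.0464]],"angular":[[0,0,0],[0,0,0],[0,0,0],[0,0,0],[0,0,0],[0,0,0],[0,0,0],[0,0,0]]}' 0.9 60
python3 - <<'E'
import numpy as np
a=.59;x0,z0=np.cos(a),np.sin(a)
for b in np.r_[.51:-.06:-.08]: print(round(b,2),"slide x",round(-.12*(np.cos(b)-x0),4),"z",round(-.12*(np.sin(b)-z0),4))
E
```

```text
clock: 22.35
eef_pos: [0.64, -0.0413, 0.1104]
orientation: [[-0.986, 0.167, 0.005], [0.167, 0.986, -0.001], [-0.005, -0.0, -1.0]]
ft_force: [2.4, 0.2, 8.3]
finger_gap: 0.0232
grip_force: 66.5
0.51 slide x -0.005 z 0.0082
0.43 slide x -0.0094 z 0.0167
0.35 slide x -0.013 z 0.0256
0.27 slide x -0.0159 z 0.0348
0.19 slide x -0.0181 z 0.0441
0.11 slide x -0.0196 z 0.0536
0.03 slide x -0.0202 z 0.0632
-0.05 slide x -0.0201 z 0.0728
```

```bash
python3 -m creep '{"slide":[[-0.005,0,0.0082],[-0.0094,0,0.0167],[-0.013,0,0.0256],[-0.0159,0,0.0348],[-0.0181,0,0.0441],[-0.0196,0,0.0536],[-0.0202,0,0.0632],[-0.0202,0,0.0664]],"angular":[[0,0,0],[0,0,0],[0,0,0],[0,0,0],[0,0,0],[0,0,0],[0,0,0],[0,0,0]]}' 0.9 60
python3 -m creep '{"slide":[[0,0,0],[0,0,0],[0,0,0]],"angular":[[0,0,0],[0,0,0],[0,0,0]]}'
```

```text
clock: 23.35
eef_pos: [0.6579, -0.0442, 0.0436]
orientation: [[-0.986, 0.167, 0.001], [0.167, 0.986, 0.0], [-0.001, 0.0, -1.0]]
ft_force: [-15.6, 7.1, 26.7]
finger_gap: 0.023
grip_force: 83.7
clock: 23.72
eef_pos: [0.6578, -0.0439, 0.0438]
orientation: [[-0.986, 0.167, 0.001], [0.167, 0.986, 0.001], [-0.001, 0.001, -1.0]]
ft_force: [-10.6, 5.7, 13.1]
finger_gap: 0.0231
grip_force: 78.4
```

```bash
python3 -m creep '{"slide":[[0,0,-0.0015],[0,0,-0.0015],[0,0,-0.0015],[0,0,-0.03],[0,0,-0.09],[0,0,-0.15],[0,0,-0.16],[0,0,-0.16]],"angular":[[0,0,0],[0,0,0],[0,0,0],[0,0,0],[0,0,0],[0,0,0],[0,0,0],[0,0,0]]}' 0.4; python3 kn.py w8.png
```

```text
clock: 24.72
eef_pos: [0.6589, -0.0447, 0.2031]
orientation: [[-0.986, 0.167, 0.003], [0.167, 0.986, -0.001], [-0.003, -0.001, -1.0]]
ft_force: [-0.1, -0.6, -0.5]
finger_gap: 0.0513
grip_force: 0.0
0.056 1977 ((0.03395349904894829, 0.05182184651494026), (0.03899887576699257, 0.070375457406044), 89.84601593017578) ztop [0.05630695 0.07470514]
-0.002 1048 ((0.03287861496210098, -0.0022671036422252655), (0.04797248914837837, 0.08610083162784576), 73.9485092163086) ztop [0.07292889 0.07494576]
-0.06 1972 ((0.03477241098880768, -0.0562131404876709), (0.04005999490618706, 0.07041765749454498), 89.15998077392578) ztop [0.05644127 0.07469892]
503 angle 0.08000000000000004 c [ 0.0846 -0.002   0.0741]
knob [ 0.0845 -0.0025  0.0742] world [ 0.6574 -0.0446] ang 0.08125215085259499 r 0.1198798181907692
```

View pics/w8.png

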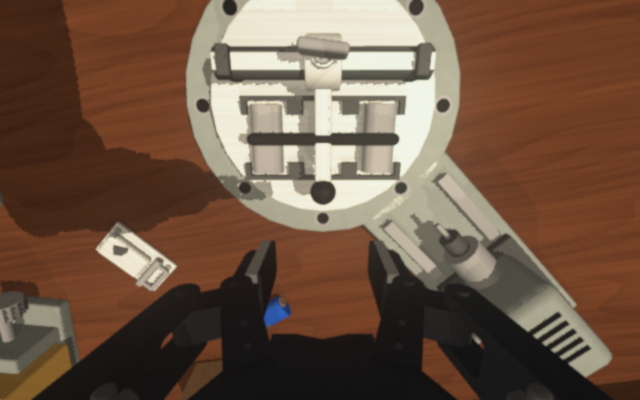

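The keeper is down, but the knob at (323,191) reads about 0.08 rad high. I'll press it with shut fingers.

```bash
python3 -m creep '{"slide":[[0.001,0,0],[0.001,0,0.04],[0.001,0,0.09],[0.001,0,0.11],[0.001,0,0.118],[0.001,0,0.123],[0.001,0,0.127],[0.001,0,0.127]],"angular":[[0,0,0],[0,0,0],[0,0,0],[0,0,0],[0,0,0],[0,0,0],[0,0,0],[0,0,0]]}' 1 60; python3 -m creep '{"slide":[[0,0,0.0005],[0,0,0.0005]],"angular":[[0,0,0],[0,0,0]]}';python3 -m creep '{"slide":[[0,0,-0.05],[0,0,-0.1],[0,0,-0.127],[0,0,-0.127]],"angular":[[0,0,0],[0,0,0],[0,0,0],[0,0,0]]}' ; python3 kn.py w9.png
```

```text
clock: 25.78
eef_pos: [0.6581, -0.0447, 0.0764]
orientation: [[-0.986, 0.167, 0.003], [0.167, 0.986, -0.001], [-0.003, -0.001, -1.0]]
ft_force: [-0.0, 0.5, -0.5]
finger_gap: -0.0001
grip_force: 0.0
clock: 26.02
eef_pos: [0.6581, -0.0446, 0.076]
orientation: [[-0.986, 0.167, 0.003], [0.167, 0.986, -0.001], [-0.003, -0.001, -1.0]]
ft_force: [1.0, 0.2, 2.2]
finger_gap: -0.0004
grip_force: 0.9
clock: 26.52
eef_pos: [0.6585, -0.0445, 0.2052]
orientation: [[-0.986, 0.167, 0.006], [0.167, 0.986, -0.001], [-0.006, -0.0, -1.0]]
ft_force: [0.2, -0.3, -0.7]
finger_gap: -0.0
grip_force: 0.0
0.056 2170 ((0.034355003386735916, 0.05159600079059601), (0.039063598960638046, 0.07115352898836136), 89.65306854248047) ztop [0.05653949 0.06977374]
-0.002 1964 ((0.035244833678007126, -0.001828627660870552), (0.08946839720010757, 0.04750343784689903), 0.07547322660684586) ztop [0.0681219  0.07204026]
-0.06 2180 ((0.03464551270008087, -0.056185897439718246), (0.04034845903515816, 0.07019586861133575), 89.62261199951172) ztop [0.05662447 0.06989534]
411 angle -0.01999999999999999 c [ 0.085  -0.002   0.0621]
knob [ 0.0849 -0.0027  0.0628] world [ 0.6578 -0.0448] ang -0.01415706396461845 r 0.11990956600331809
```

```bash
cat > wing.py <<'E'
from seat import *
s,q,z,o=seat()
m=(z>.1)&(z<.13)&(abs(q[...,0]+.035)<.035)&(abs(q[...,1]+.002)<.035)
print(m.sum(),"zmax",np.percentile(z[m],98))
m&=z>np.percentile(z[m],98)-.005
r=cv2.minAreaRect(q[m].astype(np.float32));print(m.sum(),r)
c=np.array(r[0]);th=-.1675;print("world",np.array([[np.cos(th),-np.sin(th)],[np.sin(th),np.cos(th)]])@c+[.5745,-.028],"pos",o["eef_pos"])
d=q[m]-q[m].mean(0);w,v=np.linalg.eigh(d.T@d);print("wide axis deg (table)",np.degrees(np.arctan2(*v[::-1,1])))
E
python3 wing.py
```

```text
0.056 2210 ((0.03394925966858864, 0.05172056332230568), (0.03916402533650398, 0.07041927427053452), 89.85774230957031) ztop [0.05651973 0.06975872]
-0.002 1994 ((0.03530524671077728, -0.0020172372460365295), (0.04795992001891136, 0.0894036740064621), 89.89280700683594) ztop [0.06803048 0.07204811]
-0.06 2217 ((0.03501855209469795, -0.05623652786016464), (0.04044323042035103, 0.07086803019046783), 89.61800384521484) ztop [0.05663113 0.06984801]
828 zmax 0.11724383338792477
699 ((-0.03405454754829407, -0.0025364067405462265), (0.03978632390499115, 0.009286678396165371), 83.2169189453125)
world [ 0.54049919 -0.02482341] pos [ 0.65792518 -0.04449167  0.20305186]
wide axis deg (table) 83.40877148426462
```

```bash
python3 go.py .5405 -.0248 .16 -106.3
```

```text
q [-0.07  0.35  0.43  1.65 -0.    0.1 ] t 26.625 pos [ 0.6575 -0.0445  0.2017]
slide [0.1187, -0.0001, 0.0416] ang [-0.0016, 0.0006, -1.4541]
```

```bash
python3 -m creep '{"slide":[[0.03,0,0],[0.06,0,0],[0.09,0,0],[0.1187,0,0],[0.1187,0,0],[0.1187,0,0.01],[0.1187,0,0.03],[0.1187,0,0.04]],"angular":[[0,0,-0.18],[0,0,-0.36],[0,0,-0.54],[0,0,-0.72],[0,0,-0.9],[0,0,-1.08],[0,0,-1.26],[0,0,-1.44]]}' 0.5; python3 -m creep '{"slide":[[0,0,0],[0,0,0]],"angular":[[0,0,-0.014],[0,0,-0.014]]}'; python3 wing.py;  python3 go.py .5405 -.0248 .094 -106.3
```

```text
clock: 27.62
eef_pos: [0.5394, -0.0246, 0.1593]
orientation: [[-0.289, -0.957, -0.002], [-0.957, 0.289, -0.001], [0.001, 0.002, -1.0]]
ft_force: [0.1, 0.1, 0.5]
finger_gap: 0.043
grip_force: 0.0
clock: 27.88
eef_pos: [0.5403, -0.0247, 0.1619]
orientation: [[-0.284, -0.959, 0.001], [-0.959, 0.284, -0.001], [0.001, -0.001, -1.0]]
ft_force: [0.2, 0.1, 0.3]
finger_gap: 0.0427
grip_force: 0.0
0.056 984 ((0.0346963107585907, 0.05117461085319519), (0.03842820227146149, 0.07064011693000793), 88.60379028320312) ztop [0.05599774 0.06864455]
-0.002 2333 ((0.035036079585552216, -0.0019277725368738174), (0.08998780697584152, 0.047827985137701035), 0.24015603959560394) ztop [0.06795643 0.07228325]
-0.06 2997 ((0.035391535609960556, -0.056585974991321564), (0.0411570705473423, 0.07067891955375671), 89.96878051757812) ztop [0.05654907 0.06975652]
640 zmax 0.11706849609836018
593 ((-0.03357286378741264, -0.0033289212733507156), (0.038613211363554, 0.00827134307473898), 83.41177368164062)
world [ 0.54084201 -0.02568514] pos [ 0.54034329 -0.02467639  0.16193742]
wide axis deg (table) 83.1947860803996
q [-0.05  0.05  0.    1.52 -0.   -1.33] t 27.925 pos [ 0.5405 -0.0247  0.1623]
slide [0.0001, 0.0001, 0.0683] ang [-0.0019, -0.0005, -0.0032]
```

```bash
python3 -m creep '{"slide":[[0,0,0.03],[0,0,0.055],[0,0,0.068],[0,0,0.068],[0,0,0.068]],"angular":[[0,0,0],[0,0,0],[0,0,0],[0,0,0],[0,0,0]]}' 0.5; python3 -m creep '{"slide":[[0,0,0],[0,0,0],[0,0,0],[0,0,0],[0,0,0]],"angular":[[0,0,0],[0,0,0],[0,0,0],[0,0,0],[0,0,0]]}' 1 60
```

```text
clock: 28.55
eef_pos: [0.5412, -0.0248, 0.0954]
orientation: [[-0.281, -0.96, 0.003], [-0.96, 0.281, -0.001], [0.0, -0.003, -1.0]]
ft_force: [-0.1, -0.5, 0.5]
finger_gap: 0.0426
grip_force: 0.0
clock: 29.18
eef_pos: [0.5404, -0.0246, 0.0951]
orientation: [[-0.281, -0.96, 0.002], [-0.96, 0.281, -0.001], [0.0, -0.002, -1.0]]
ft_force: [-3.9, 1.5, 5.1]
finger_gap: 0.0081
grip_force: 59.2
```

```bash
python3 -m creep '{"slide":[[0,0,0.0001],[0,0,0.0003],[0,0,0.0004],[0,0,0.0005],[0,0,0.0006],[0,0,0.0008],[0,0,0.0009],[0,0,0.001]],"angular":[[0,0,0.12],[0,0,0.24],[0,0,0.36],[0,0,0.48],[0,0,0.6],[0,0,0.72],[0,0,0.84],[0,0,0.96]]}' 1 80; python3 -c "
from h import *;o=get_obs();print(o['moment'],o['q'])"; python3 -m creep '{"slide":[[0,0,0.0001],[0,0,0.0003],[0,0,0.0004],[0,0,0.0005],[0,0,0.0006],[0,0,0.0008],[0,0,0.0009],[0,0,0.001]],"angular":[[0,0,0.12],[0,0,0.24],[0,0,0.36],[0,0,0.48],[0,0,0.6],[0,0,0.72],[0,0,0.84],[0,0,0.96]]}' 1 80; python3 -c "
from h import *;o=get_obs();print(o['moment'],o['q'])"
```

```text
clock: 30.18
eef_pos: [0.54, -0.0245, 0.0941]
orientation: [[-0.948, -0.317, 0.001], [-0.317, 0.948, -0.0], [-0.001, -0.001, -1.0]]
ft_force: [-5.5, 1.7, 6.8]
finger_gap: 0.0073
grip_force: 82.5
[0.37789353 1.42258903 0.07883836] [-4.50386824e-02  5.50762314e-02 -1.22472916e-01  1.39222893e+00
 -4.18264979e-04 -3.67578122e-01]
clock: 31.18
eef_pos: [0.5399, -0.024, 0.093]
orientation: [[-0.804, 0.595, 0.001], [0.595, 0.804, 0.0], [-0.0, 0.001, -1.0]]
ft_force: [-4.7, 5.1, 6.7]
finger_gap: 0.0073
grip_force: 82.5
[0.86505869 1.6747982  0.14993269] [-4.47245081e-02  5.53485781e-02 -1.24246178e-01  1.39057575e+00
  4.50673316e-04  5.92433023e-01]
```

```bash
python3 -m creep '{"slide":[[0,0,0.0001],[0,0,0.0002],[0,0,0.0003],[0,0,0.0004],[0,0,0.0005],[0,0,0.0005]],"angular":[[0,0,0.12],[0,0,0.24],[0,0,0.36],[0,0,0.45],[0,0,0.52],[0,0,0.52]]}' 1 80; python3 -c "
from h import *;o=get_obs();print(o['moment'],o['q'])"; python3 -m creep '{"slide":[[0,0,0],[0,0,0],[0,0,0],[0,0,0]],"angular":[[0,0,0.06],[0,0,0.1],[0,0,0.14],[0,0,0.14]]}' 1 100; python3 -c "
from h import *;o=get_obs();print(o['moment'],o['q'])"
```

```text
clock: 31.92
eef_pos: [0.54, -0.0238, 0.0925]
orientation: [[-0.405, 0.914, 0.001], [0.914, 0.405, 0.001], [0.0, 0.001, -1.0]]
ft_force: [-5.5, 4.8, 6.4]
finger_gap: 0.0072
grip_force: 82.4
[ 1.08794814  1.46704578 -0.06860566] [-4.46045770e-02  5.55881265e-02 -1.25060793e-01  1.38931748e+00
  9.16276129e-04  1.10961117e+00]
clock: 32.42
eef_pos: [0.5401, -0.0238, 0.0924]
orientation: [[-0.274, 0.962, 0.001], [0.962, 0.274, 0.001], [0.001, 0.001, -1.0]]
ft_force: [-4.1, 6.3, 6.0]
finger_gap: 0.007
grip_force: 101.5
[ 1.15741211  1.39069697 -0.0057105 ] [-4.45535924e-02  5.56266944e-02 -1.25062753e-01  1.38919254e+00
  9.97379897e-04  1.24913227e+00]
```

```bash
python3 -m creep '{"slide":[[0,0,0],[0,0,0],[0,0,0],[0,0,0]],"angular":[[0,0,0.05],[0,0,0.1],[0,0,0.15],[0,0,0.15]]}' 1 100; python3 -c "
from h import *;o=get_obs();print(o['moment'],o['q'])"; python3 -m creep '{"slide":[[0,0,0],[0,0,0],[0,0,0],[0,0,-0.03],[0,0,-0.06],[0,0,-0.068],[0,0,-0.068],[0,0,-0.068]],"angular":[[0,0,0],[0,0,0],[0,0,0],[0,0,0],[0,0,0],[0,0,0],[0,0,0],[0,0,0]]}' 0.5; python3 wing.py
```

```text
clock: 32.92
eef_pos: [0.5401, -0.0238, 0.0923]
orientation: [[-0.127, 0.992, 0.001], [0.992, 0.127, 0.001], [0.001, 0.001, -1.0]]
ft_force: [-4.3, 5.0, 6.0]
finger_gap: 0.0065
grip_force: 101.4
[ 1.1972061   1.28534226 -0.07956263] [-4.45405682e-02  5.58128646e-02 -1.25177756e-01  1.38896217e+00
  1.09233782e-03  1.39929086e+00]
clock: 33.92
eef_pos: [0.5401, -0.0247, 0.1584]
orientation: [[-0.127, 0.992, -0.0], [0.992, 0.127, -0.001], [-0.001, -0.0, -1.0]]
ft_force: [-0.4, -0.1, -1.0]
finger_gap: 0.0426
grip_force: 0.0
0.056 2956 ((0.033962544053792953, 0.05242735147476196), (0.040863778442144394, 0.07076331228017807), 89.26329040527344) ztop [0.05655637 0.06966556]
-0.002 2338 ((0.03503258898854256, -0.001982498914003372), (0.08991308510303497, 0.047818683087825775), 0.23663398623466492) ztop [0.06799119 0.07244606]
-0.06 760 ((0.03486889973282814, -0.058978475630283356), (0.07115866243839264, 0.03167947754263878), 1.3753480911254883) ztop [0.05609744 0.05790431]
642 zmax 0.11432285813094083
601 ((-0.03405265137553215, -0.0014141276478767395), (0.008240878582000732, 0.039083197712898254), 16.840648651123047)
world [ 0.54068817 -0.02371715] pos [ 0.5400753  -0.02472114  0.15836968]
wide axis deg (table) 106.85850033772046
```

The wing has turned about 2.8 rad and dropped 2.9 mm, so the screw is tight, and the cylinders and bar are in place. Next is the index pin.

```bash
python3 go.py .4439 -.0081 .16 170.4
```

```text
q [-0.05  0.05 -0.    1.52 -0.    1.4 ] t 33.975 pos [ 0.5401 -0.0247  0.1584]
slide [0.0286, -0.0933, -0.0016] ang [-0.0008, 0.0007, -1.2763]
```

```bash
python3 -m creep '{"slide":[[0,-0.02,-0.02],[0.01,-0.04,-0.02],[0.02,-0.06,-0.02],[0.0286,-0.08,-0.02],[0.0286,-0.0933,-0.02],[0.0286,-0.0933,-0.02],[0.0286,-0.0933,-0.02],[0.0286,-0.0933,-0.02]],"angular":[[0,0,-0.18],[0,0,-0.36],[0,0,-0.54],[0,0,-0.72],[0,0,-0.9],[0,0,-1.08],[0,0,-1.26],[0,0,-1.276]]}' 0.4; python3 -m creep '{"slide":[[0,0,0],[0,0,0]],"angular":[[0,0,0],[0,0,0]]}'
cat > pin.py <<'E'
from seat import *
import sys
def pin(x0,y0):
    o=get_obs();s=snapshot("wrist");T=np.eye(4);T[:3,:3]=o["orientation"];T[:3,3]=o["eef_pos"];P=cloud(s,T@s["tool_from_camera"])
    m=(np.hypot(P[...,0]-x0,P[...,1]-y0)<.03)&(P[...,2]>.045)&(P[...,2]<.11)&(s["image"].max(-1)<110)
    A=P[m];print(len(A));
    if len(A)<20: return s
    zt=np.percentile(A[:,2],95);B=A[A[:,2]>zt-.006]
    (c,r)=cv2.minEnclosingCircle(B[:,:2].astype(np.float32));print("top",zt,"centre",np.round(c,4),r,"mid",(B[:,:2].min(0)+B[:,:2].max(0))/2,"pos",o["eef_pos"].round(4) if hasattr(o["eef_pos"],"round") else o["eef_pos"])
    return s
s=pin(float(sys.argv[1]),float(sys.argv[2]))
if len(sys.argv)>3: save(s,sys.argv[3])
E
python3 pin.py .4439 -.0081 w10.png; python3 go.py .4439 -.0081 .05 170.4
```

```text
clock: 34.98
eef_pos: [0.444, -0.0081, 0.1789]
orientation: [[-0.986, 0.167, 0.001], [0.167, 0.986, -0.001], [-0.001, -0.001, -1.0]]
ft_force: [-0.1, -0.2, -0.2]
finger_gap: 0.0511
grip_force: 0.0
clock: 35.22
eef_pos: [0.4443, -0.0081, 0.1794]
orientation: [[-0.986, 0.169, 0.001], [0.169, 0.986, -0.001], [-0.002, -0.001, -1.0]]
ft_force: [-0.4, 0.1, 0.0]
finger_gap: 0.0513
grip_force: 0.0
539
top 0.07868236677145116 centre [ 0.442  -0.0081] 0.012530635111033916 mid [ 0.44197276 -0.00795155] pos [ 0.4443 -0.0081  0.1794]
q [-0.02 -0.18 -0.18  1.57 -0.    0.15] t 35.275 pos [ 0.4443 -0.0081  0.1794]
slide [0.0006, 0.0, 0.1294] ang [-0.0007, 0.0016, -0.002]
```

View pics/w10.png

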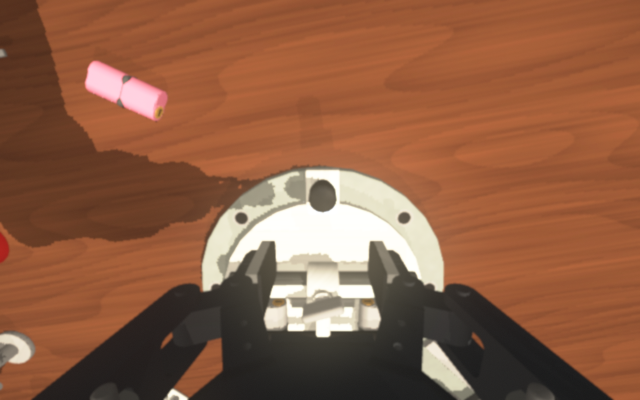

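The wrist view shows the index pin knob at (322,195), upright and home (top at 78.7 mm). The nearest holes are at (241,218) and (404,217).

```bash
python3 -m creep '{"slide":[[0.0013,0,0.05],[0.0013,0,0.09],[0.0013,0,0.115],[0.0013,0,0.1285],[0.0013,0,0.1285],[0.0013,0,0.1285]],"angular":[[0,0,0],[0,0,0],[0,0,0],[0,0,0],[0,0,0],[0,0,0]]}' 0.4; python3 -m creep '{"slide":[[0,0,0],[0,0,0],[0,0,0],[0,0,0],[0,0,0]],"angular":[[0,0,0],[0,0,0],[0,0,0],[0,0,0],[0,0,0]]}' 1 80;  python3 -m creep '{"slide":[[0,0,-0.004],[0,0,-0.008],[0,0,-0.012],[0,0,-0.016],[0,0,-0.0165],[0,0,-0.0165]],"angular":[[0,0,0],[0,0,0],[0,0,0],[0,0,0],[0,0,0],[0,0,0]]}' 1 80
python3 - <<'E'
from h import *
o=get_obs();R=np.array(o["orientation"]);p=np.array(o["eef_pos"])[:2];c=np.array([.575,-.0303]);a=p-c
print(o["clock"],p,"r",np.hypot(*a),"ang",np.degrees(np.arctan2(a[1],a[0])))
for d in(3,6,9,12,15,18,21,24):
    t=np.radians(d);D=np.array([[np.cos(t),-np.sin(t)],[np.sin(t),np.cos(t)]])@a-a
    print(d,(R.T@np.r_[D,0])[:2].round(4),"ang",-round(t,4))
E
```

```text
clock: 36.02
eef_pos: [0.444, -0.008, 0.0522]
orientation: [[-0.986, 0.167, 0.003], [0.167, 0.986, -0.001], [-0.003, -0.0, -1.0]]
ft_force: [0.3, 1.5, 0.3]
finger_gap: 0.051
grip_force: 0.0
clock: 36.65
eef_pos: [0.4439, -0.008, 0.0523]
orientation: [[-0.986, 0.167, 0.004], [0.167, 0.986, -0.001], [-0.004, -0.0, -1.0]]
ft_force: [-1.3, -0.2, 6.3]
finger_gap: 0.0247
grip_force: 78.2
clock: 37.4
eef_pos: [0.4437, -0.008, 0.0675]
orientation: [[-0.986, 0.167, 0.002], [0.167, 0.986, -0.001], [-0.003, -0.001, -1.0]]
ft_force: [7.0, -0.4, -6.9]
finger_gap: 0.0246
grip_force: 78.8
37.4 [ 0.44367912 -0.00801172] r 0.13319887771698005 ang 170.3673348540499
3 [-0.0002 -0.007 ] ang -0.0524
6 [-0.0007 -0.0139] ang -0.1047
9 [-0.0016 -0.0208] ang -0.1571
12 [-0.0029 -0.0277] ang -0.2094
15 [-0.0045 -0.0345] ang -0.2618
18 [-0.0065 -0.0412] ang -0.3142
21 [-0.0088 -0.0477] ang -0.3665
24 [-0.0115 -0.0542] ang -0.4189
```

```bash
python3 -m creep '{"slide":[[-0.0002,-0.007,0],[-0.0007,-0.0139,0],[-0.0016,-0.0208,0],[-0.0029,-0.0277,0],[-0.0045,-0.0345,0],[-0.0065,-0.0412,0],[-0.0088,-0.0477,0],[-0.0115,-0.0542,0]],"angular":[[0,0,-0.0524],[0,0,-0.1047],[0,0,-0.1571],[0,0,-0.2094],[0,0,-0.2618],[0,0,-0.3142],[0,0,-0.3665],[0,0,-0.4189]]}' 1 80
cat > arc.py <<'E'
from h import *
import sys
o=get_obs();R=np.array(o["orientation"]);p=np.array(o["eef_pos"])[:2];c=np.array([.575,-.0303]);a=p-c
g=np.degrees(np.arctan2(a[1],a[0]))%360
print(o["clock"],p.round(4),"r",np.hypot(*a).round(4),"swivel deg",g-170.4,"z",o["eef_pos"][2],"yaw",np.degrees(np.arctan2(R[1,0],R[0,0])))
for d in map(float,sys.argv[1:]):
    t=np.radians(170.4+d);D=c+.1332*np.array([np.cos(t),np.sin(t)])-p
    print(d,(R.T@np.r_[D,0])[:2].round(4),"ang",-round(np.radians(d-g+170.4),4))
E
python3 arc.py 27 30 33 36 39 42 45 46
```

```text
clock: 38.4
eef_pos: [0.446, -0.0629, 0.0675]
orientation: [[-0.968, -0.25, 0.003], [-0.25, 0.968, 0.001], [-0.003, 0.0, -1.0]]
ft_force: [7.7, 5.7, -6.6]
finger_gap: 0.0245
grip_force: 78.8
38.4 [ 0.446  -0.0629] r 0.133 swivel deg 23.784597496698524 z 0.06748236329805048 yaw -165.49430265211717
27.0 [ 0.     -0.0075] ang -0.0561
30.0 [-0.0005 -0.0144] ang -0.1085
33.0 [-0.0014 -0.0213] ang -0.1608
36.0 [-0.0027 -0.0282] ang -0.2132
39.0 [-0.0043 -0.035 ] ang -0.2656
42.0 [-0.0062 -0.0417] ang -0.3179
45.0 [-0.0086 -0.0483] ang -0.3703
46.0 [-0.0094 -0.0504] ang -0.3877
```

```bash
python3 -m creep '{"slide":[[0,-0.0075,0],[-0.0005,-0.0144,0],[-0.0014,-0.0213,0],[-0.0027,-0.0282,0],[-0.0043,-0.035,0],[-0.0055,-0.0394,0],[-0.0055,-0.0394,0.002],[-0.0055,-0.0394,0.002]],"angular":[[0,0,-0.0561],[0,0,-0.1085],[0,0,-0.1608],[0,0,-0.2132],[0,0,-0.2656],[0,0,-0.3],[0,0,-0.3],[0,0,-0.3]]}' 1 80
python3 -m creep '{"slide":[[0,0,0],[0,0,0],[0,0,0]],"angular":[[0,0,0],[0,0,0],[0,0,0]]}' 0.62; python3 arc.py 42 43 44 45 46 47
```

```text
clock: 39.4
eef_pos: [0.4616, -0.0996, 0.0656]
orientation: [[-0.852, -0.524, 0.003], [-0.524, 0.852, 0.001], [-0.003, -0.001, -1.0]]
ft_force: [8.6, 3.6, -5.8]
finger_gap: 0.0252
grip_force: 79.1
clock: 39.78
eef_pos: [0.4605, -0.1002, 0.0658]
orientation: [[-0.852, -0.524, 0.001], [-0.524, 0.852, -0.001], [-0.001, -0.002, -1.0]]
ft_force: [0.3, -0.4, 0.6]
finger_gap: 0.0323
grip_force: 0.0
39.775 [ 0.4605 -0.1002] r 0.1342 swivel deg 41.006713273637615 z 0.06578422308562464 yaw -148.43063829114945
42.0 [-0.001  -0.0023] ang -0.0173
43.0 [-0.0011 -0.0046] ang -0.0348
44.0 [-0.0012 -0.007 ] ang -0.0522
45.0 [-0.0013 -0.0093] ang -0.0697
46.0 [-0.0015 -0.0116] ang -0.0871
47.0 [-0.0017 -0.0139] ang -0.1046
```

```bash
python3 -m creep '{"slide":[[-0.001,-0.001,0.008],[-0.001,-0.0023,0.01],[-0.001,-0.0035,0.01],[-0.0011,-0.0046,0.01],[-0.0011,-0.0058,0.01],[-0.0012,-0.007,0.01],[-0.0012,-0.008,0.01],[-0.0012,-0.009,0.01]],"angular":[[0,0,-0.01],[0,0,-0.0173],[0,0,-0.026],[0,0,-0.0348],[0,0,-0.043],[0,0,-0.0522],[0,0,-0.06],[0,0,-0.065]]}' 0.62
python3 -m creep '{"slide":[[0,-0.0005,0],[0,-0.001,0],[0,-0.0015,0],[0,-0.002,0]],"angular":[[0,0,0],[0,0,0],[0,0,0],[0,0,0]]}' 0.62; python3 arc.py
```

```text
clock: 40.78
eef_pos: [0.4669, -0.1076, 0.0562]
orientation: [[-0.816, -0.578, 0.003], [-0.578, 0.816, -0.002], [-0.001, -0.003, -1.0]]
ft_force: [0.2, 0.1, 0.6]
finger_gap: 0.0323
grip_force: 0.0
clock: 41.28
eef_pos: [0.4675, -0.1088, 0.0557]
orientation: [[-0.816, -0.578, 0.002], [-0.578, 0.816, -0.001], [-0.001, -0.002, -1.0]]
ft_force: [-1.2, 1.6, 1.1]
finger_gap: 0.0325
grip_force: 1.2
41.275 [ 0.4675 -0.1088] r 0.1331 swivel deg 45.71762063346597 z 0.05572609257048179 yaw -144.69419857285177
```

```bash
python3 -m creep '{"slide":[[0,-0.0004,0],[0,-0.0008,0],[0,-0.0012,0],[0,-0.0012,0]],"angular":[[0,0,0],[0,0,0],[0,0,0],[0,0,0]]}' 0.62; python3 arc.py;python3 -m creep '{"slide":[[0,-0.0004,0],[0,-0.0008,0],[0,-0.0012,0],[0,-0.0012,0]],"angular":[[0,0,0],[0,0,0],[0,0,0],[0,0,0]]}' 0.62; python3 arc.py
```

```text
clock: 41.78
eef_pos: [0.4683, -0.1099, 0.0557]
orientation: [[-0.816, -0.578, 0.002], [-0.578, 0.816, -0.001], [-0.001, -0.002, -1.0]]
ft_force: [-1.8, 0.7, 1.3]
finger_gap: 0.0323
grip_force: 1.0
41.775 [ 0.4683 -0.1099] r 0.1332 swivel deg 46.31358696232991 z 0.055677211227425236 yaw -144.70338979685133
clock: 42.28
eef_pos: [0.4687, -0.1106, 0.0557]
orientation: [[-0.816, -0.578, 0.001], [-0.578, 0.816, -0.001], [-0.001, -0.001, -1.0]]
ft_force: [-3.5, 1.8, 2.9]
finger_gap: 0.0324
grip_force: 2.4
42.275 [ 0.4687 -0.1106] r 0.1332 swivel deg 46.668139711504494 z 0.05567757940767953 yaw -144.69191979725446
```

```bash
python3 -m creep '{"slide":[[0,0.0025,0],[0,0.0025,0],[0,0.0025,-0.03],[0,0.0025,-0.08],[0,0.0025,-0.12],[0,0.0025,-0.15],[0,0.0025,-0.15],[0,0.0025,-0.15]],"angular":[[0,0,0],[0,0,0],[0,0,0],[0,0,0],[0,0,0],[0,0,0],[0,0,0],[0,0,0]]}' 0.55; python3 pin.py .4666 -.1075; python3 arc.py
```

```text
clock: 43.28
eef_pos: [0.4672, -0.1087, 0.2049]
orientation: [[-0.816, -0.578, 0.001], [-0.578, 0.816, -0.001], [-0.0, -0.001, -1.0]]
ft_force: [-0.4, -0.7, -1.3]
finger_gap: 0.0386
grip_force: 0.0
428
top 0.07864841769981828 centre [ 0.4656 -0.1099] 0.012402900494635105 mid [ 0.46558999 -0.11088781] pos [ 0.4672 -0.1087  0.2049]
43.325 [ 0.467  -0.1086] r 0.1334 swivel deg 45.53685914604992 z 0.20455350700371275 yaw -144.70079574316517
```

```bash
python3 -m creep '{"slide":[[-0.02,0,-0.04],[-0.04,0,-0.08],[-0.06,0,-0.1],[-0.06,0,-0.1],[-0.06,0,-0.1]],"angular":[[0,0,0],[0,0,0],[0,0,0],[0,0,0],[0,0,0]]}' 0.4
python3 - <<'E'
from seat import *
s,q,z,o=seat(c=(.575,-.0303),th=-.1675+.785)
save(s,"w11.png")
m=(z>.097)&(z<.13)&(np.hypot(q[...,0]+.035,q[...,1])<.035);A=q[m&(z>np.percentile(z[m],98)-.005)]
print("wing",cv2.minAreaRect(A.astype(np.float32)),np.percentile(z[m],98))
m=(abs(q[...,0]-.085)<.008)&(abs(q[...,1])<.008)&(z>.06)&(z<.1);print("knob top",np.percentile(z[m],98) if m.any() else None)
m=(z>.06)&(z<.09)&(np.hypot(q[...,0]+.133,q[...,1])<.025);print("pin",np.median(q[m],0),np.percentile(z[m],95))
m=(abs(z-.044)<.0025)&(q[...,0]>.074)&(q[...,0]<.08)&(abs(q[...,1])<.07);print("wall slope rad",np.polyfit(q[m][:,1],q[m][:,0],1) if m.sum()>20 else None,m.sum())
E
```

```text
clock: 43.95
eef_pos: [0.5155, -0.074, 0.3041]
orientation: [[-0.816, -0.578, -0.001], [-0.578, 0.816, -0.001], [0.001, -0.0, -1.0]]
ft_force: [-0.3, -0.1, -0.0]
finger_gap: 0.0513
grip_force: 0.0
0.056 863 ((0.032139912247657776, 0.05316736921668053), (0.041654348373413086, 0.07067695260047913), 89.49356842041016) ztop [0.05638365 0.06938454]
-0.002 801 ((0.03496132045984268, -0.0033019892871379852), (0.04735118895769119, 0.09066220372915268), 80.14472198486328) ztop [0.06790022 0.07241078]
-0.06 884 ((0.03374474495649338, -0.05482449382543564), (0.07040742039680481, 0.03753656893968582), 0.23605093359947205) ztop [0.05632677 0.06967684]
wing ((-0.03567719832062721, -0.0005424655973911285), (0.009251088835299015, 0.038933347910642624), 18.907241821289062) 0.11387683961572428
knob top 0.07548749238733458
pin [-0.1345039  -0.00157127] 0.07878438559298369
wall slope rad [-0.0012012   0.07617395] 146
```

View pics/w11.png

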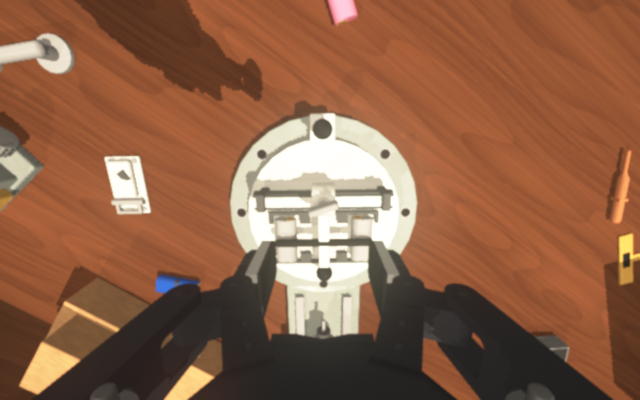

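The table stands square to the engraver, the pin is home at (322,129), both cylinders are seated under the bar and the screw is turned. Handing in.

```bash
python3 -c "
from workcell import *
print(finish_job())"
```

```text
the job is handed in; nothing more can be done
None
```

I handed the job in; no verdict came back, but my last camera check showed both nickel cylinders flat in the outer nests, the keeper down and its set screw tight (about 2.8 rad), and the table one hole anticlockwise with the pin home.

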